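Set a blade blank to the scribed line in a grinding fixture

ROBOT

A 6-joint arm with a two-finger parallel gripper is mounted at the origin on the work surface. World frame = base frame: x ahead of the robot, y to its left, z up, the work surface at z = 0. Lengths are in m, angles in rad, forces in N, time in s.
With the tool pointing down it reaches from about 0.35 to 0.85 m from the base axis. Payload 8.1 kg.
Tool frame: the origin (TCP) lies at the centre of the arm's flange, where the gripper is bolted on; the fingertips stand 186 mm ahead of it and the grasp point (between the pads) lies 167 mm ahead of it (robot.nose_length is the distance from the TCP to the fingertips, in m); z points along the fingers, x is the direction in which the jaws open and shut, and the axes are right-handed (so a half turn about z gives the same grasp; the last joint's range is limited). The gripper opens to 93 mm and grips with 3 to 60 N. Pads are 15 mm wide; open, the fingers measure 128 mm over their backs; the gripper's body (75 mm by 188 mm) begins 65 mm behind the grasp point.
Start: joints at [-1.409, 0.13, 1.488, -0, 1.523, -0.085], TCP at [0.147, -0.582, 0.405] pointing down, gripper open.
Joint ranges: [-2.96, 2.96], [-0.89, 2.26], [0.02, 2.5], [-1.34, 4.48], [0, 2.73], [-2.66, 2.66]. Speed limits (rad/s): [2.39, 2.39, 2.79, 3.14, 3.14, 3.14].

INTERFACE

Orientations are given as a rotation vector (axis times angle).
In Python, from plant import robot gives the robot as it stands.
- The arm moves only by the tool arm_command, never from a script. Its argument "motion" is a list of rows, each an object with "slide": the shift along the tool's x, y, z each as a share of 0.4 m, from -1 to 1, a list of three; "turn": the turn, a rotation vector about the tool's x, y, z each as a share of 0.5 rad, from -1 to 1, a list of three. A call has exactly 5 rows; each row shifts and turns the commanded pose from where the row before left it, along the tool's axes as they then stand; what a row does not reach is not made up. A row lasts 1/12 s, in which the tool goes at most 41.7 mm and 7.16 degrees, less where a joint would pass 70% of its speed; a pose out of reach is approached as far as the arm can. A call with a number of a shift or a turn outside -1 to 1 is refused whole. A call with a gripper value outside its range is refused whole. "gripper" is the opening in per cent of the stroke, from 0 (shut) to 100 (fully open), set as the call begins (left out, the last holds). The fingers move at their own pace and stop on an object; "grip_force" is the grip in N (left out, the last holds). Time passes only in rows, so rows that do not move let the fingers close, or fill a call up. It gives the time, the measured TCP pose, the force and the opening at its end, in the units of the state.
- robot.read_state(): the state, without advancing time (a new reading comes with each control period).
- robot.read_camera(name): name is "side" or "top"; returns a dict with "pixels" (480x640x3 uint8, blue, green, red), "intrinsics" (3x3 intrinsics, pixels), "T" (4x4, takes a point from camera to world coordinates). Camera axes: x right, y down, z forward; pixel columns grow to the right and rows downward; lengths in m; the calibration is good to about 2 mm. A picture is of the moment at which its call begins. There is no depth.
- robot.close_job(): hands the job in, once; it reports no verdict.
The state is a dict: "t": time; "q": joint angles; "dq": joint speeds; "joint_torque": joint torques, N m; "tool_pos": TCP position; "orientation": TCP orientation; "force": force on the tool from outside, world axes, zero at the start; "wrist_torque": the same for the moment, N m; "opening": finger opening in m.
Only numpy, scipy, OpenCV 4.12 (cv2) and the standard library are available. Lean on these libraries where they do the work, as an engineer would, in place of code of your own. Each camera call takes 0.05 s, during which the arm holds its last target.

TASK

On the grinding fixture, slide the long flat steel blank sideways square against the fence and hold it pressed there for a moment, pushing with about 8 N and never over 15; then push it along the fence, without lifting it, until its leading end meets the scribed line across the plate: there is no stop, and it must not run past. Finally press the raised clamp arm down, gently, until its pad bears on the blank with about 8 N (never over 15), and let go, with the blank still against the fence and on the line and the loose pieces lying on and around the fixture left where they are.

Things in the scene. Friction and masses are not known exactly. Their poses are not given: they have to be found in the camera images.
- fixture: Grinding fixture fixed to the bench: an aluminium plate 200 (its x) x 400 (its y) x 16 mm thick. Origin at the centre of the underside, z up. It carries the fence, the scribed line and the clamp. The blank is to be pushed along the fence in fixture +y.
- fence: Bright steel bar on the plate, 20 wide, 380 long (along fixture y), 14 mm high above the plate. Origin at the middle of its underside, at fixture (40, 0, 16) mm; axes as the fixture's. The face that the blank goes against looks to fixture -x and lies at fixture x = +30 mm.
- line (a point): Point on the plate's top face, fixture (10, 100, 16) mm, on the scribed line and 20 mm from the fence face: the middle of the blank's leading end belongs above it. The line is dark, 1.5 mm wide, runs along fixture x at fixture y = +100 mm and goes on over the top of the fence. No stop there.
- blank: Blade blank: loose flat dark steel bar 40 (its x) x 160 (its y) x 10 mm thick, 0.35 to 0.65 kg, ends square, two rivet holes near its trailing (-y) end. It lies on the plate short of the line, clear of the fence, a little askew. Origin at the centre of its underside; its y points to the line. Ground and oiled, it slides with 1 to 3 N.
- blank_center (a point): Centre of the blank, half-way up (5 mm above the plate); axes as the blank's. Seated, it is 20 mm from the fence face.
- blank_lead (a point): Middle of the blank's leading (+y) end face, half-way up.
- clamp (a joint): Angle of the clamp arm, rad: 0 level, positive raised; starts at 0.45 to 0.8. The rubber pad under it is on a screwed stud, set up to 6 mm longer or shorter, unmeasured: it meets the blank at -0.1 to +0.1. The stiff hinge (0.25 N m of friction) stays where left and keeps some pressure. Moving it takes 2 to 4 N down 62 mm from the hinge; force beyond that is the pad on the blank, a hard contact.
- clamp_hinge (a point): Hinge axis of the clamp, behind the fence at fixture (75, 60, 46) mm; the axis is along fixture y.
- clamp_press (a point): Top face of the clamp arm right above its pad, 62 mm from the hinge (arm level: fixture (13, 60, 52) mm). The arm is a steel bar 20 wide, 10 thick, reaching 110 mm from the hinge to fixture -x, with a 22 mm black ball at its end. Pressed straight down at 62 mm horizontal distance from the hinge, it swings down from any start.
- magnet: Bystander, to be left alone: a dark steel block 22 x 30 x 18 standing on the fixture plate's near left corner (mm). Origin at its underside.
- offcut: Bystander, to be left alone: a shorter flat steel bar, 40 x 90 x 10, on the bench (mm). Origin at its underside.
- sanding_block: Bystander, to be left alone: a cork block 60 x 110 x 30 (mm). Origin at its underside.
- square: Bystander, to be left alone: an engineer's square, dark stock with a thin 110 blade (mm). Origin at its underside.
Mind the look-alikes: they are no part of the job. Leave any turquoise look-alike of the blank alone.

How it is judged:
By the outcome, as a careful person would: the job done as asked, in the order asked, and still so for the second after the job is handed in, with the robot touching nothing.
It also fails if it takes over 72 s, if anything falls off the work surface, if the arm or the gripper's body presses on something with over 40 N, if the wrist force passes 120 N, or if a joint passes its speed limit or range.

## Working session

There is one attempt and no reset: what is moved stays moved. The work goes in short steps, Python scripts to look and compute and a tool call to move; the robot and the scene stay as the last step left them, time stands still between calls to the robot, and variables do not carry over. Pictures are saved under pics/ and viewed, and the job is handed in when it is done.

Besides the shell and the picture viewer there is one more tool, called after "Request:" as name([rows], argument=value, ...), one row to a line, values as JSON. arm_command: Moves the arm, as the interface text tells. Shift numbers are shares of 0.4 m and turn numbers shares of 0.5 rad, none past 1 either way. Its arguments: {"type":"object","properties":{"motion":{"type":"array","items":{"type":"object","properties":{"slide":{"type":"array","items":{"type":"number"}},"turn":{"type":"array","items":{"type":"number"}}}}},"gripper":{"type":"number"},"grip_force":{"type":"number"}},"required":["motion"]}

```bash
mkdir -p pics; ls
python3 - <<'E'
from plant import robot
import cv2
s=robot.read_state(); print(s)
for n in("side","top"):
    c=robot.read_camera(n); cv2.imwrite(f"pics/{n}0.png",c["pixels"]); print(n,c["intrinsics"],c["T"])
E
```

```text
pics
{'t': 0.0, 'q': array([-1.40933558e+00,  1.31138980e-01,  1.48930542e+00, -1.30513205e-05,
        1.52300657e+00, -8.54187940e-02]), 'dq': array([-1.15290455e-03, -5.46943649e-04, -1.00835198e-03,  1.39085084e-03,
       -6.21471249e-05, -3.11332097e-04]), 'joint_torque': array([-2.61284576e-04, -5.59837747e+01, -4.91761243e+01,  7.69228558e-02,
        3.57671699e-02, -1.38924875e-04]), 'tool_pos': array([ 0.14659707, -0.5815674 ,  0.40368604]), 'orientation': array([-2.47706807e+00,  1.93024834e+00,  2.15410446e-03]), 'force': array([0.6336409 , 0.47924567, 0.4431671 ]), 'wrist_torque': array([ 0.02291397, -0.00999982, -0.02025807]), 'opening': 0.09293002564029595}
side [[542.5424534    0.         327.63915427]
 [  0.         542.5424534  252.04758463]
 [  0.           0.           1.        ]] [[-0.98777911 -0.07523035  0.13650207  0.32167551]
 [-0.15580399  0.50013758 -0.85181425  1.0404212 ]
 [-0.00418754 -0.86267189 -0.50574665  0.66037267]
 [ 0.          0.          0.          1.        ]]
top [[583.55301496   0.         317.6412439 ]
 [  0.         583.55301496 246.48246395]
 [  0.           0.           1.        ]] [[-2.83919973e-02 -9.80625143e-01  1.93825240e-01  2.58069899e-01]
 [-9.99596596e-01  2.79956486e-02 -4.78424243e-03  4.99052062e-02]
 [-7.34714897e-04 -1.93882885e-01 -9.81024407e-01  1.15628270e+00]
 [ 0.00000000e+00  0.00000000e+00  0.00000000e+00  1.00000000e+00]]
```

View pics/side0.png

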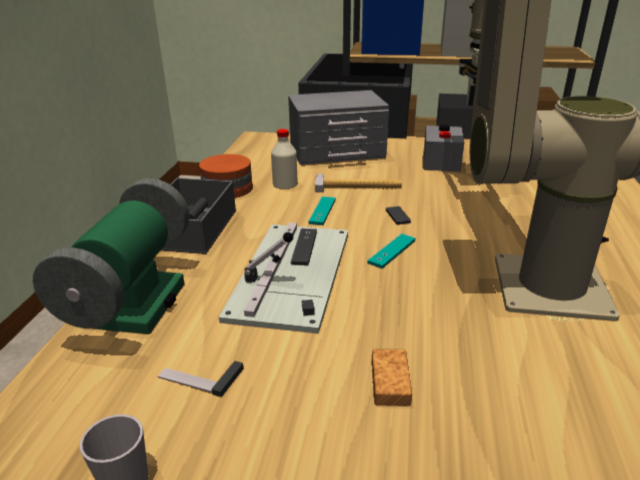

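View pics/top0.png

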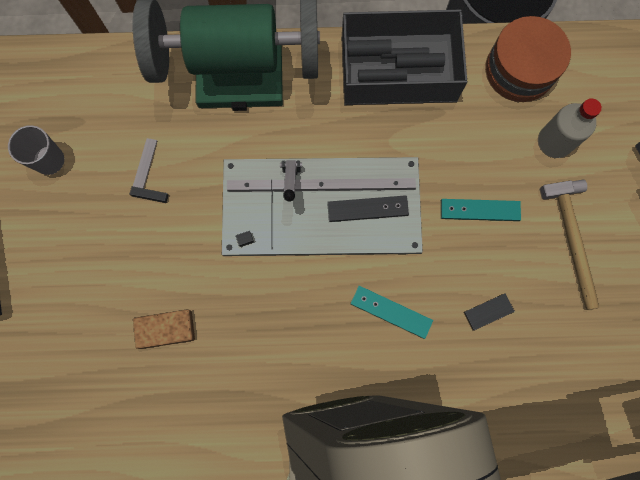

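The top view shows the plate at about (223–421, 157–254), with fixture +y pointing image-left (world +y). The blank spans about (329–408, 197–221), the line is at column 272, and the clamp is at (290, 160–200). Next I'll measure these precisely.

```bash
cat > h.py <<'E'
import numpy as np, cv2
from plant import robot
def ray(c,uv,z):
    K,T=c["intrinsics"],c["T"]; uv=np.atleast_2d(np.array(uv,float))
    d=np.c_[uv,np.ones(len(uv))]@np.linalg.inv(K).T@T[:3,:3].T
    o=T[:3,3]; return o+d*((z-o[2])/d[:,2:3])
def proj(c,p):
    K,T=c["intrinsics"],c["T"]; p=np.atleast_2d(p)
    q=(p-T[:3,3])@T[:3,:3]; q=q@K.T; return q[:,:2]/q[:,2:]
E
python3 - <<'E'
from h import *
for n,b in(("top",(210,140,440,270)),("side",(215,210,365,335))):
    c=robot.read_camera(n); im=c["pixels"]
    x0,y0,x1,y1=b; k=min(800//(x1-x0),600//(y1-y0))
    cv2.imwrite(f"pics/{n}crop.png",cv2.resize(im[y0:y1,x0:x1],None,fx=k,fy=k,interpolation=cv2.INTER_CUBIC)); print(n,k)
c=robot.read_camera("top"); im=c["pixels"].astype(int)
for p in[(300,240),(370,205),(250,200),(272,220),(300,300),(245,238),(350,185),(290,175)]: print(p,im[p[1],p[0]])
E
```

```text
top 3
side 4
(300, 240) [151 156 149]
(370, 205) [60 61 59]
(250, 200) [149 156 149]
(272, 220) [121 122 117]
(300, 300) [ 87 121 143]
(245, 238) [65 64 63]
(350, 185) [138 138 144]
(290, 175) [106 106 110]
```

View pics/topcrop.png

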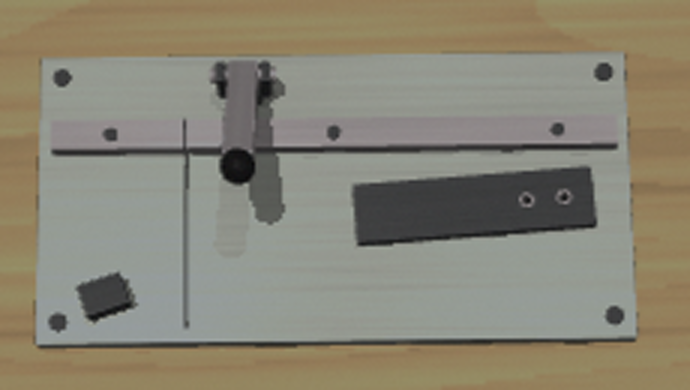

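View pics/sidecrop.png

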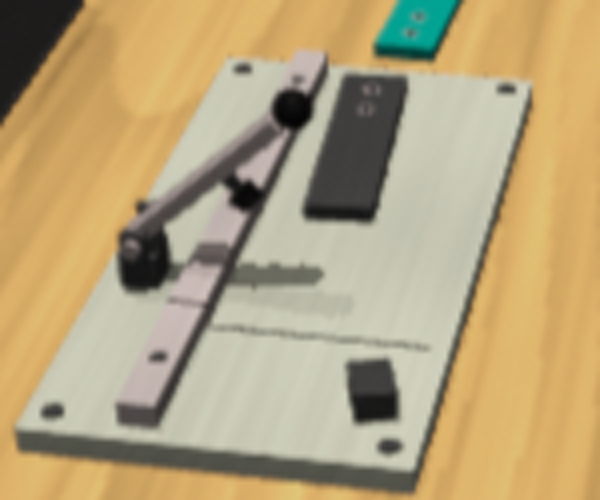

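Run:
```python
from h import *
for n in("top","side"):
    c=robot.read_camera(n); im=c["pixels"]; f=im.astype(int)
    # plate: neutral and bright (not yellowish)
    m=((abs(f[...,0]-f[...,2])<25)&(f.sum(2)>260)).astype(np.uint8)
    roi=np.zeros_like(m)
    if n=="top": roi[150:262,215:430]=1
    else: roi[218:332,218:356]=1
    m*=roi; m=cv2.morphologyEx(m,cv2.MORPH_OPEN,np.ones((3,3)))
    cs=max(cv2.findContours(m,cv2.RETR_EXTERNAL,cv2.CHAIN_APPROX_NONE)[0],key=cv2.contourArea)
    hull=cv2.convexHull(cs); ap=cv2.approxPolyDP(hull,6,True)[:,0]
    print(n,ap.tolist()); print(ray(c,ap,0.016).round(4).tolist())
    d=((f.sum(2)<270)&(abs(f[...,0]-f[...,2])<25)).astype(np.uint8)*roi
    for k in cv2.findContours(d,cv2.RETR_EXTERNAL,cv2.CHAIN_APPROX_NONE)[0]:
        if cv2.contourArea(k)>300:
            print("dark",cv2.contourArea(k),cv2.minAreaRect(k))
            bx=cv2.boxPoints(cv2.minAreaRect(k)); print(ray(c,bx,0.026).round(4).tolist())
```

```text
top [[417, 157], [421, 252], [222, 254], [224, 159]]
[[0.6648, -0.165, 0.016], [0.4663, -0.1607, 0.016], [0.4736, 0.2347, 0.016], [0.6718, 0.2313, 0.016]]
dark 1543.5 ((367.683349609375, 208.44659423828125), (20.71811866760254, 79.8348617553711), 85.53284454345703)
[[0.5733, 0.0228, 0.026], [0.5817, -0.1374, 0.026], [0.5389, -0.1381, 0.026], [0.5307, 0.021, 0.026]]
dark 573.5 ((320.4803771972656, 191.2324981689453), (182.65200805664062, 49.151641845703125), 13.102789878845215)
[[0.5932, 0.2256, 0.026], [0.6941, 0.203, 0.026], [0.5958, -0.155, 0.026], [0.4979, -0.127, 0.026]]
side [[346, 231], [317, 328], [220, 318], [272, 226]]
[[0.4662, -0.1551, 0.016], [0.4712, 0.2394, 0.016], [0.6633, 0.2372, 0.016], [0.657, -0.1539, 0.016]]
dark 307.0 ((269.3150634765625, 324.9931335449219), (99.5004653930664, 5.183919906616211), 5.300926208496094)
[[0.6539, 0.2646, 0.026], [0.6582, 0.2491, 0.026], [0.4655, 0.2483, 0.026], [0.4638, 0.2635, 0.026]]
dark 561.5 ((303.5000305175781, 247.00001525878906), (17.46256446838379, 38.56315994262695), 14.03624439239502)
[[0.5673, 0.0347, 0.026], [0.5825, -0.1448, 0.026], [0.5364, -0.1288, 0.026], [0.5265, 0.0465, 0.026]]
dark 497.5 ((263.05914306640625, 266.3089904785156), (29.43035888671875, 102.04817199707031), 27.824094772338867)
[[0.66, 0.2057, 0.026], [0.663, -0.2005, 0.026], [0.58, -0.135, 0.026], [0.5966, 0.2413, 0.026]]
```

The top crop shows the blank askew, with its right (trailing) end nearer the fence, the scribed line at left, and the clamp raised over it. Next I'll fit the edges to sub-pixel accuracy.

```bash
cat >> h.py <<'E'
def edge(g,p0,p1,half=4,n=40,pol=0):
    """subpixel edge: sample normals along p0-p1, peak |gradient| centroid, robust line; returns pts on line near p0,p1"""
    p0=np.array(p0,float);p1=np.array(p1,float);d=(p1-p0)/np.linalg.norm(p1-p0);nn=np.array([-d[1],d[0]])
    s=np.arange(-half,half+.01,.25);out=[]
    for t in np.linspace(0,1,n):
        q=p0+t*(p1-p0)+s[:,None]*nn
        v=cv2.remap(g.astype(np.float32),q[:,0].astype(np.float32)[None],q[:,1].astype(np.float32)[None],cv2.INTER_LINEAR)[0]
        v=cv2.GaussianBlur(v[None],(0,0),1.5)[0]
        gr=np.gradient(v)
        if pol: gr=np.clip(gr*pol,0,None)
        gr=abs(gr);k=gr.argmax();w=gr.copy();w[abs(np.arange(len(w))-k)>4]=0
        if w.sum()>0: out.append(p0+t*(p1-p0)+nn*(w@s/w.sum()))
    out=np.array(out,np.float32)
    vx,vy,x,y=cv2.fitLine(out,cv2.DIST_HUBER,0,.01,.01).ravel()
    L=lambda p:np.array([x,y])+np.array([vx,vy])*((p-np.array([x,y]))@np.array([vx,vy]))
    res=np.median(abs((out-[x,y])@np.array([-vy,vx])))
    return L(p0),L(p1),res
def isect(a,b):
    l=lambda e:np.cross([*e[0],1],[*e[1],1]); p=np.cross(l(a),l(b)); return p[:2]/p[2]
E
python3 - <<'E'
from h import *
c=robot.read_camera("top"); g=cv2.cvtColor(c["pixels"],cv2.COLOR_BGR2GRAY).astype(float)
# crop scale 3 offset 210,140 
P=lambda x,y:(210+x/3-1/3,140+y/3-1/3)
E={}
for n,a,b,z in[("near",(60,345),(610,340),.016),("far",(60,59),(600,54),.016),("left",(41,70),(37,330),.016),("right",(626,70),(635,330),.016),
 ("fenceT",(300,149),(600,146),.03),("fenceF",(300,152),(600,149),.016),("lineL",(186,165),(186,320),.016),
 ("bfar",(365,184),(580,168),.026),("bnear",(368,240),(585,224),.026),("blead",(353,192),(356,232),.026),("btrail",(590,175),(595,216),.026)]:
    e=edge(g,P(*a),P(*b)); E[n]=e; w=ray(c,e[:2],z); d=w[1]-w[0]
    print(n,np.round(e[0],2),np.round(e[1],2),round(e[2],2),w[:,:2].round(4).tolist(),"yaw",round(np.arctan2(d[0],d[1]) if abs(d[1])>abs(d[0]) else np.arctan2(d[1],d[0]),4))
for a,b in[("near","left"),("near","right"),("far","left"),("far","right")]: print(a,b,ray(c,isect(E[a],E[b]),.016).round(4))
for a,b in[("bnear","blead"),("bnear","btrail"),("bfar","blead"),("bfar","btrail")]: print(a,b,isect(E[a],E[b]).round(1),ray(c,isect(E[a],E[b]),.026).round(4))
E
```

```text
near [229.66 254.08] [412.99 252.14] 0.16 [[0.473, 0.2195], [0.4665, -0.1448]] yaw -3.1238
far [229.66 158.7 ] [409.67 157.45] 0.19 [[0.6722, 0.2197], [0.6643, -0.1498]] yaw -3.1202
left [223.75 163.01] [221.48 249.65] 0.22 [[0.6632, 0.2318], [0.4824, 0.2358]] yaw 3.1194
right [417.4  163.04] [421.43 249.66] 0.17 [[0.6518, -0.165], [0.471, -0.1619]] yaw 3.1243
fenceT [309.67 189.46] [409.64 187.13] 0.62 [[0.5976, 0.0571], [0.5967, -0.1436]] yaw -3.1371
fenceF [309.65 189.46] [409.62 187.13] 0.62 [[0.6018, 0.0572], [0.6009, -0.146]] yaw -3.1371
lineL [270.44 194.67] [270.44 246.33] 0.01 [[0.5931, 0.137], [0.4863, 0.1383]] yaw 3.129
bfar [331.31 200.75] [402.96 195.12] 0.07 [[0.5741, 0.0143], [0.5816, -0.1299]] yaw 3.0891
bnear [332.48 221.52] [404.78 215.8 ] 0.11 [[0.5312, 0.0134], [0.5388, -0.1311]] yaw 3.0891
blead [327.08 203.68] [327.98 217.02] 0.08 [[0.5682, 0.023], [0.5407, 0.0221]] yaw -3.1075
btrail [406.81 197.95] [408.2  211.65] 0.14 [[0.5755, -0.1373], [0.5471, -0.1385]] yaw -3.1015
near left [[0.4733 0.236  0.016 ]]
near right [[ 0.4662 -0.1618  0.016 ]]
far left [[0.6724 0.2316 0.016 ]]
far right [[ 0.6639 -0.1652  0.016 ]]
bnear blead [328.3 221.9] [[0.5307 0.0217 0.026 ]]
bnear btrail [408.6 215.5] [[ 0.5392 -0.1388  0.026 ]]
bfar blead [326.9 201.1] [[0.5736 0.0232 0.026 ]]
bfar btrail [406.5 194.8] [[ 0.582  -0.1371  0.026 ]]
```

```bash
cat >> h.py <<'E'
from scipy.spatial.transform import Rotation as Ro
PSI=-0.020; FC=np.array([.569,.0351])
def f2w(fx,fy): c,s=np.cos(PSI),np.sin(PSI); return FC+np.array([c*fx-s*fy,s*fx+c*fy])
def w2f(p): c,s=np.cos(PSI),np.sin(PSI); d=np.array(p[:2])-FC; return np.array([c*d[0]+s*d[1],-s*d[0]+c*d[1]])
ex=np.array([np.cos(PSI),np.sin(PSI),0]);ey=np.array([-np.sin(PSI),np.cos(PSI),0])
RT=Ro.from_matrix(np.c_[-ey,-ex,[0,0,-1]])
def status():
    s=robot.read_state(); R=Ro.from_rotvec(s["orientation"]); p=s["tool_pos"]
    print("t",round(s["t"],2),"tcp",p.round(4),"fix",(w2f(p)*1000).round(1),"F",s["force"].round(2),"Ffix",(s["force"]@np.c_[ex,ey]).round(2),"op",round(s["opening"],4),"rot err(tool)",(R.inv()*RT).as_rotvec().round(4)); return s,R,p
def togo(fx,fy,z):
    s,R,p=status(); t=np.r_[f2w(fx,fy),z]
    print("togo tool mm",((R.inv().apply(t-p))*1000).round(1),"aligned",(RT.inv().apply(t-p)*1000).round(1))
E
python3 -c "
from h import *
togo(-.06,-.093,.30)"
```

```text
t 0.4 tcp [ 0.1466 -0.5818  0.4046] fix [-410.  -625.2] F [ 0.3   0.06 -0.54] Ffix [0.3  0.07] op 0.0929 rot err(tool) [1.000e-04 2.000e-04 2.668e-01]
togo tool mm [-421.1 -477.9  104.7] aligned [-532.2 -350.   104.6]
```

Request:
arm_command([
  {"slide": [0, 0, 0], "turn": [0, 0, 0.178]},
  {"slide": [0, 0, 0], "turn": [0, 0, 0.178]},
  {"slide": [0, 0, 0], "turn": [0, 0, 0.178]},
  {"slide": [-0.08, -0.053, 0], "turn": [0, 0, 0]},
  {"slide": [-0.08, -0.053, 0], "turn": [0, 0, 0]},
], gripper=0, grip_force=10)

```text
t: 0.82
tool_pos: [0.1897, -0.5188, 0.4039]
orientation: [-2.195, 2.247, 0.002]
force: [1.1, -0.3, 0.5]
opening: 0.0642
```

Request:
arm_command([
  {"slide": [-0.08, -0.053, 0], "turn": [0, 0, 0]},
  {"slide": [-0.08, -0.053, 0], "turn": [0, 0, 0]},
  {"slide": [-0.08, -0.053, 0], "turn": [0, 0, 0]},
  {"slide": [-0.08, -0.053, 0], "turn": [0, 0, 0]},
  {"slide": [-0.08, -0.053, 0], "turn": [0, 0, 0]},
])

```text
t: 1.23
tool_pos: [0.3001, -0.3592, 0.4049]
orientation: [2.198, -2.244, 0.001]
force: [0.1, 0.1, 0.3]
opening: 0.0312
```

Request:
arm_command([
  {"slide": [-0.08, -0.053, 0], "turn": [0, 0, 0]},
  {"slide": [-0.08, -0.053, 0], "turn": [0, 0, 0]},
  {"slide": [-0.08, -0.053, 0], "turn": [0, 0, 0]},
  {"slide": [-0.08, -0.053, 0], "turn": [0, 0, 0]},
  {"slide": [-0.08, -0.053, 0], "turn": [0, 0, 0]},
])

```text
t: 1.65
tool_pos: [0.4093, -0.2013, 0.4051]
orientation: [-2.199, 2.244, -0.002]
force: [0.8, -0.6, -0.1]
opening: 0.0008
```

```bash
python3 -c "
from h import *
togo(-.06,-.093,.204)"
```

```text
t 1.65 tcp [ 0.4093 -0.2013  0.4051] fix [-154.9 -239.5] F [ 0.82 -0.56 -0.14] Ffix [ 0.83 -0.55] op 0.0008 rot err(tool) [-0.0009 -0.0005 -0.0004]
togo tool mm [-146.7  -94.7  201.1] aligned [-146.5  -94.9  201.1]
```

Request:
arm_command([
  {"slide": [-0.073, -0.047, 0], "turn": [0, 0, 0]},
  {"slide": [-0.073, -0.047, 0], "turn": [0, 0, 0]},
  {"slide": [-0.073, -0.047, 0], "turn": [0, 0, 0]},
  {"slide": [-0.073, -0.047, 0], "turn": [0, 0, 0]},
  {"slide": [-0.073, -0.047, 0.05], "turn": [0, 0, 0]},
])

```text
t: 2.07
tool_pos: [0.5075, -0.0575, 0.389]
orientation: [-2.196, 2.241, -0.01]
force: [0.5, 0.1, 0.5]
opening: 0.0008
```

Request:
arm_command([
  {"slide": [0, 0, 0.09], "turn": [0, 0, 0]},
  {"slide": [0, 0, 0.09], "turn": [0, 0, 0]},
  {"slide": [0, 0, 0.09], "turn": [0, 0, 0]},
  {"slide": [0, 0, 0.09], "turn": [0, 0, 0]},
  {"slide": [0, 0, 0.04], "turn": [0, 0, 0]},
])

```text
t: 2.48
tool_pos: [0.5035, -0.0583, 0.2197]
orientation: [2.197, -2.241, -0.008]
force: [0.2, -0.3, 0.0]
opening: 0.0006
```

Request:
arm_command([
  {"slide": [0, 0, 0.025], "turn": [0, 0, 0]},
  {"slide": [0, 0, 0.01], "turn": [0, 0, 0]},
  {"slide": [0, 0, 0], "turn": [0, 0, 0]},
  {"slide": [0, 0, 0], "turn": [0, 0, 0]},
  {"slide": [0, 0, 0], "turn": [0, 0, 0]},
])

```text
t: 2.9
tool_pos: [0.5067, -0.0592, 0.2127]
orientation: [-2.198, 2.243, -0.004]
force: [0.0, -0.1, -0.1]
opening: 0.0006
```

```bash
python3 -c "
from h import *
togo(-.06,-.093,.204)
for n in('top','side'):
    c=robot.read_camera(n); x0,y0,x1,y1=(270,130,450,290) if n=='top' else (215,150,415,320)
    k=3; cv2.imwrite(f'pics/{n}1.png',cv2.resize(c['pixels'][y0:y1,x0:x1],None,fx=k,fy=k,interpolation=cv2.INTER_CUBIC))
"
```

```text
t 2.9 tcp [ 0.5067 -0.0592  0.2127] fix [-60.4 -95.6] F [ 0.01 -0.07 -0.12] Ffix [ 0.01 -0.07] op 0.0006 rot err(tool) [-0.0033 -0.0007 -0.0002]
togo tool mm [-2.6 -0.4  8.7] aligned [-2.6 -0.4  8.7]
```

View pics/top1.png

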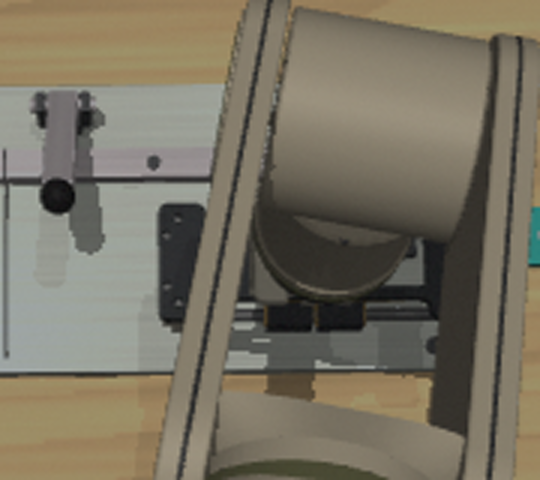

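View pics/side1.png

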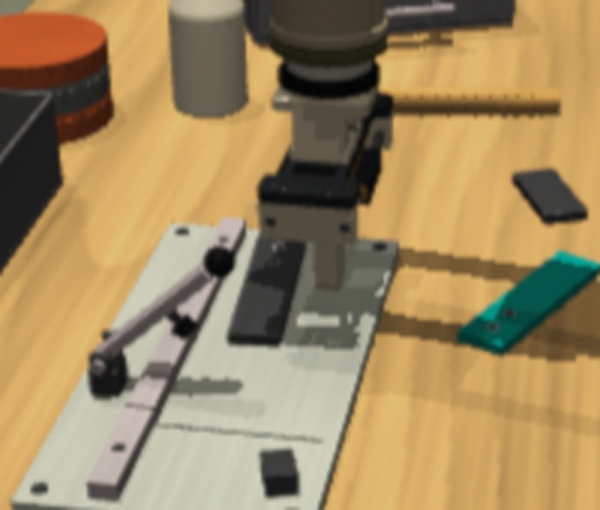

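Request:
arm_command([
  {"slide": [0, 0, 0.01], "turn": [0, 0, 0]},
  {"slide": [0, 0, 0.007], "turn": [0, 0, 0]},
  {"slide": [0, -0.01, 0], "turn": [0, 0, 0]},
  {"slide": [0, -0.01, 0], "turn": [0, 0, 0]},
  {"slide": [0, 0, 0], "turn": [0, 0, 0]},
])

```text
t: 3.42
tool_pos: [0.5144, -0.0592, 0.2041]
orientation: [-2.199, 2.243, -0.001]
force: [0.3, -0.5, -0.7]
opening: 0.0004
```

Request:
arm_command([
  {"slide": [0, -0.005, 0], "turn": [0, 0, 0]},
  {"slide": [0, -0.005, 0], "turn": [0, 0, 0]},
  {"slide": [0, -0.005, 0], "turn": [0, 0, 0]},
  {"slide": [0, 0, 0], "turn": [0, 0, 0]},
  {"slide": [0, 0, 0], "turn": [0, 0, 0]},
])

```text
t: 3.83
tool_pos: [0.5197, -0.0593, 0.2039]
orientation: [2.199, -2.244, -0.0]
force: [0.2, -0.7, -0.0]
opening: 0.0007
```

```bash
cat >> h.py <<'E'
def snap(name,b=(215,150,415,320),k=4,cam="side"):
    c=robot.read_camera(cam); x0,y0,x1,y1=b
    cv2.imwrite(f'pics/{name}.png',cv2.resize(c['pixels'][y0:y1,x0:x1],None,fx=k,fy=k,interpolation=cv2.INTER_CUBIC)); return c
E
python3 -c "
from h import *
status(); snap('s2',k=3)"
```

```text
t 3.83 tcp [ 0.5197 -0.0593  0.2039] fix [-47.4 -95.3] F [ 0.25 -0.71 -0.02] Ffix [ 0.26 -0.71] op 0.0007 rot err(tool) [ 0.     -0.     -0.0001]
```

View pics/s2.png

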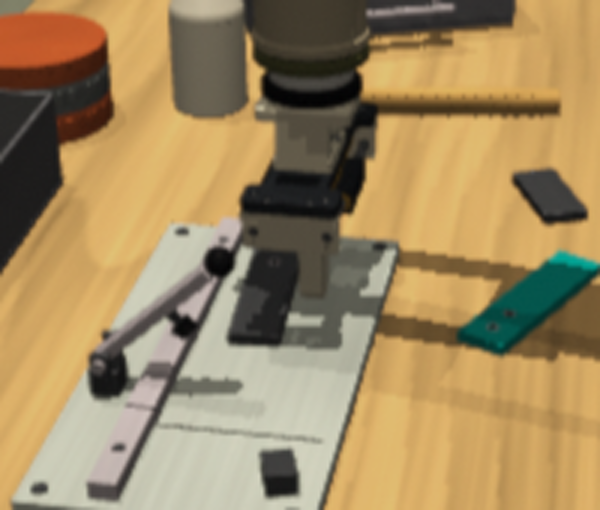

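Request:
arm_command([
  {"slide": [0, -0.004, 0], "turn": [0, 0, 0]},
  {"slide": [0, -0.004, 0], "turn": [0, 0, 0]},
  {"slide": [0, -0.004, 0], "turn": [0, 0, 0]},
  {"slide": [0, -0.004, 0], "turn": [0, 0, 0]},
  {"slide": [0, -0.004, 0], "turn": [0, 0, 0]},
])

```text
t: 4.3
tool_pos: [0.5275, -0.0594, 0.2039]
orientation: [2.199, -2.243, -0.001]
force: [-3.7, -0.3, 2.1]
opening: 0.0005
```

Request:
arm_command([
  {"slide": [0, -0.004, 0], "turn": [0, 0, 0]},
  {"slide": [0, -0.004, 0], "turn": [0, 0, 0]},
  {"slide": [0, -0.004, 0], "turn": [0, 0, 0]},
  {"slide": [0, -0.004, 0], "turn": [0, 0, 0]},
  {"slide": [0, 0, 0], "turn": [0, 0, 0]},
])

```text
t: 4.72
tool_pos: [0.5342, -0.0595, 0.2038]
orientation: [-2.199, 2.244, 0.0]
force: [-1.8, 0.3, -0.5]
opening: 0.0003
```

```bash
python3 -c "
from h import *
status(); snap('s3',k=3)"
```

```text
t 4.72 tcp [ 0.5342 -0.0595  0.2038] fix [-32.9 -95.3] F [-1.75  0.29 -0.54] Ffix [-1.76  0.26] op 0.0003 rot err(tool) [-0.      0.0001 -0.0002]
```

View pics/s3.png

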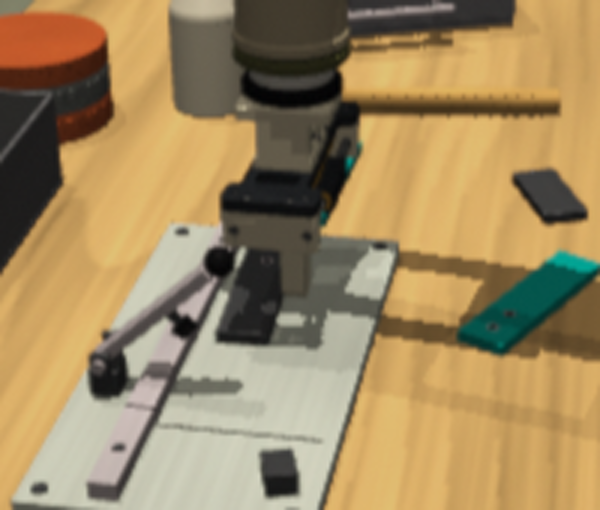

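Request:
arm_command([
  {"slide": [0, -0.0025, 0], "turn": [0, 0, 0]},
  {"slide": [0, -0.0025, 0], "turn": [0, 0, 0]},
  {"slide": [0, -0.0025, 0], "turn": [0, 0, 0]},
  {"slide": [0, -0.0025, 0], "turn": [0, 0, 0]},
  {"slide": [0, -0.0025, 0], "turn": [0, 0, 0]},
])

```text
t: 5.18
tool_pos: [0.5391, -0.0596, 0.2038]
orientation: [2.199, -2.244, -0.0]
force: [-2.9, 0.6, -0.6]
opening: 0.0008
```

```bash
python3 -c "
from h import *
status(); snap('s4',k=4)"
```

```text
t 5.18 tcp [ 0.5391 -0.0596  0.2038] fix [-28.  -95.3] F [-2.92  0.63 -0.55] Ffix [-2.93  0.57] op 0.0008 rot err(tool) [ 0.0002  0.     -0.0002]
```

View pics/s4.png

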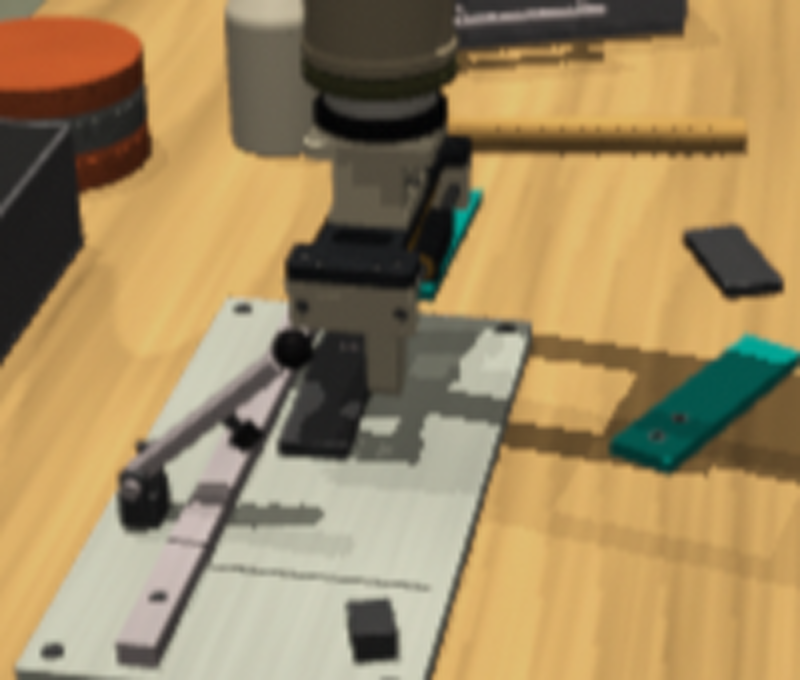

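Request:
arm_command([
  {"slide": [0, -0.0025, 0], "turn": [0, 0, 0]},
  {"slide": [0, -0.0025, 0], "turn": [0, 0, 0]},
  {"slide": [0, -0.0025, 0], "turn": [0, 0, 0]},
  {"slide": [0, -0.0015, 0], "turn": [0, 0, 0]},
  {"slide": [0, -0.001, 0], "turn": [0, 0, 0]},
])

```text
t: 5.65
tool_pos: [0.5431, -0.0597, 0.2039]
orientation: [-2.199, 2.244, 0.0]
force: [-1.2, 0.2, -1.7]
opening: 0.0002
```

Request:
arm_command([
  {"slide": [0, -0.001, 0], "turn": [0, 0, 0]},
  {"slide": [0, -0.001, 0], "turn": [0, 0, 0]},
  {"slide": [0, -0.001, 0], "turn": [0, 0, 0]},
  {"slide": [0, -0.001, 0], "turn": [0, 0, 0]},
  {"slide": [0, -0.001, 0], "turn": [0, 0, 0]},
])

```text
t: 6.07
tool_pos: [0.5451, -0.0598, 0.2039]
orientation: [-2.199, 2.244, -0.0]
force: [-2.6, 0.4, -1.3]
opening: 0.0002
```

```bash
python3 -c "
from h import *
status(); snap('s5',k=4)"
```

```text
t 6.07 tcp [ 0.5451 -0.0598  0.2039] fix [-22.  -95.3] F [-2.6   0.44 -1.32] Ffix [-2.61  0.38] op 0.0002 rot err(tool) [-0.     -0.     -0.0002]
```

View pics/s5.png

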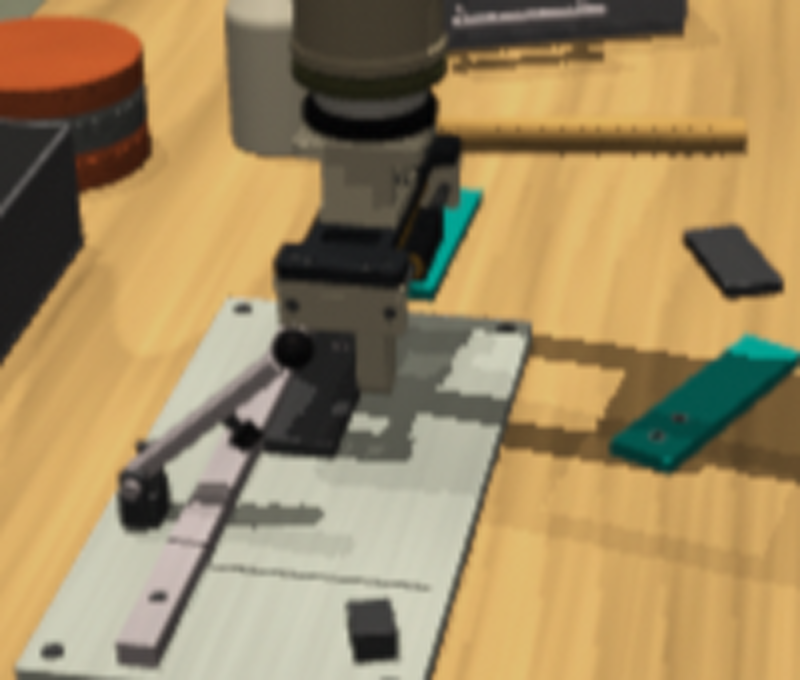

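Request:
arm_command([
  {"slide": [0, -0.0006, 0], "turn": [0, 0, 0]},
  {"slide": [0, -0.0006, 0], "turn": [0, 0, 0]},
  {"slide": [0, -0.0006, 0], "turn": [0, 0, 0]},
  {"slide": [0, -0.0006, 0], "turn": [0, 0, 0]},
  {"slide": [0, -0.0006, 0], "turn": [0, 0, 0]},
])

```text
t: 6.53
tool_pos: [0.5462, -0.0598, 0.2039]
orientation: [2.199, -2.244, -0.0]
force: [-2.3, 0.0, -0.1]
opening: 0.0003
```

Request:
arm_command([
  {"slide": [0, -0.0005, 0], "turn": [0, 0, 0]},
  {"slide": [0, -0.0005, 0], "turn": [0, 0, 0]},
  {"slide": [0, -0.0005, 0], "turn": [0, 0, 0]},
  {"slide": [0, 0, 0], "turn": [0, 0, 0]},
  {"slide": [0, 0, 0], "turn": [0, 0, 0]},
])

```text
t: 6.95
tool_pos: [0.5469, -0.0598, 0.204]
orientation: [-2.199, 2.244, -0.0]
force: [-1.3, 0.9, -0.8]
opening: 0.0004
```

Request:
arm_command([
  {"slide": [0, -0.0005, 0], "turn": [0, 0, 0]},
  {"slide": [0, -0.0005, 0], "turn": [0, 0, 0]},
  {"slide": [0, 0, 0], "turn": [0, 0, 0]},
  {"slide": [0, 0, 0], "turn": [0, 0, 0]},
  {"slide": [0, 0, 0], "turn": [0, 0, 0]},
])

```text
t: 7.37
tool_pos: [0.5472, -0.0598, 0.2039]
orientation: [-2.199, 2.244, -0.0]
force: [-2.3, 0.1, -1.0]
opening: 0.0005
```

```bash
python3 -c "
from h import *
status(); snap('s6',k=4)"
```

```text
t 7.37 tcp [ 0.5472 -0.0598  0.2039] fix [-19.9 -95.3] F [-2.33  0.13 -1.03] Ffix [-2.33  0.09] op 0.0005 rot err(tool) [-0.0001 -0.     -0.0002]
```

View pics/s6.png

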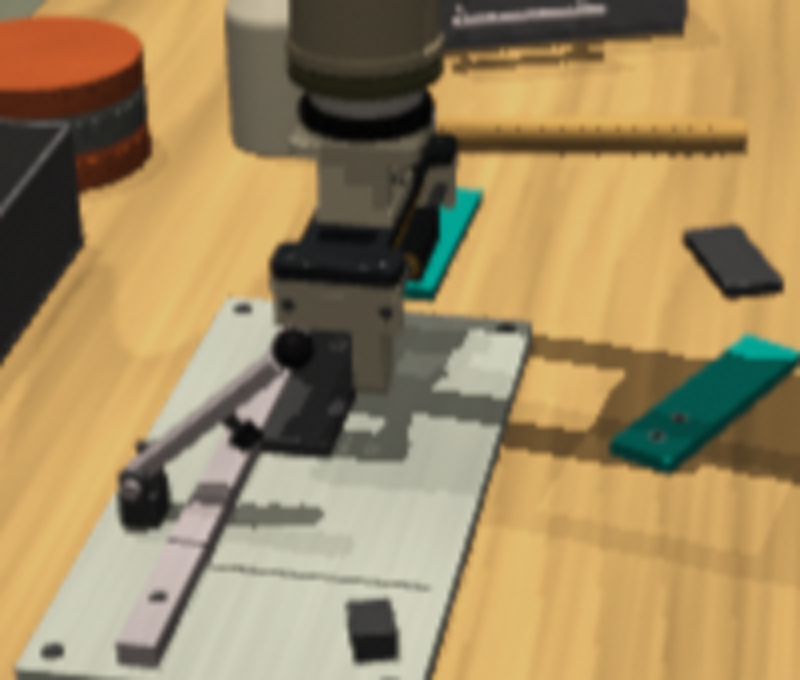

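Request:
arm_command([
  {"slide": [0, -0.0005, 0], "turn": [0, 0, 0]},
  {"slide": [0, -0.0005, 0], "turn": [0, 0, 0]},
  {"slide": [0, -0.0005, 0], "turn": [0, 0, 0]},
  {"slide": [0, 0, 0], "turn": [0, 0, 0]},
  {"slide": [0, 0, 0], "turn": [0, 0, 0]},
])

```text
t: 7.83
tool_pos: [0.5476, -0.0598, 0.2039]
orientation: [2.199, -2.243, -0.001]
force: [-4.3, 0.4, 1.9]
opening: 0.0006
```

Request:
arm_command([
  {"slide": [0, -0.0005, 0], "turn": [0, 0, 0]},
  {"slide": [0, -0.0005, 0], "turn": [0, 0, 0]},
  {"slide": [0, -0.0005, 0], "turn": [0, 0, 0]},
  {"slide": [0, 0, 0], "turn": [0, 0, 0]},
  {"slide": [0, 0, 0], "turn": [0, 0, 0]},
])

```text
t: 8.25
tool_pos: [0.5478, -0.0598, 0.2039]
orientation: [2.198, -2.243, -0.003]
force: [-7.7, -0.0, 4.7]
opening: 0.0004
```

Request:
arm_command([
  {"slide": [0, -0.0002, 0], "turn": [0, 0, 0]},
  {"slide": [0, 0, 0], "turn": [0, 0, 0]},
  {"slide": [0, 0, 0], "turn": [0, 0, 0]},
  {"slide": [0, 0, 0], "turn": [0, 0, 0]},
  {"slide": [0, 0, 0], "turn": [0, 0, 0]},
])

```text
t: 8.67
tool_pos: [0.5479, -0.0598, 0.2039]
orientation: [2.198, -2.243, -0.003]
force: [-9.9, 0.5, 5.3]
opening: 0.0006
```

Request:
arm_command([
  {"slide": [0, 0, 0], "turn": [0, 0, 0]},
  {"slide": [0, 0, 0], "turn": [0, 0, 0]},
  {"slide": [0, 0, 0], "turn": [0, 0, 0]},
  {"slide": [0, 0, 0], "turn": [0, 0, 0]},
  {"slide": [0, 0, 0], "turn": [0, 0, 0]},
])

```text
t: 9.08
tool_pos: [0.5479, -0.0598, 0.2039]
orientation: [2.198, -2.243, -0.003]
force: [-9.2, 1.2, 4.9]
opening: 0.0006
```

```bash
python3 -c "
from h import *
status(); snap('s7',b=(240,210,340,280),k=8)"
```

```text
t 9.08 tcp [ 0.5479 -0.0598  0.2039] fix [-19.2 -95.3] F [-9.17  1.22  4.94] Ffix [-9.19  1.03] op 0.0006 rot err(tool) [ 0.0024  0.0001 -0.0002]
```

View pics/s7.png

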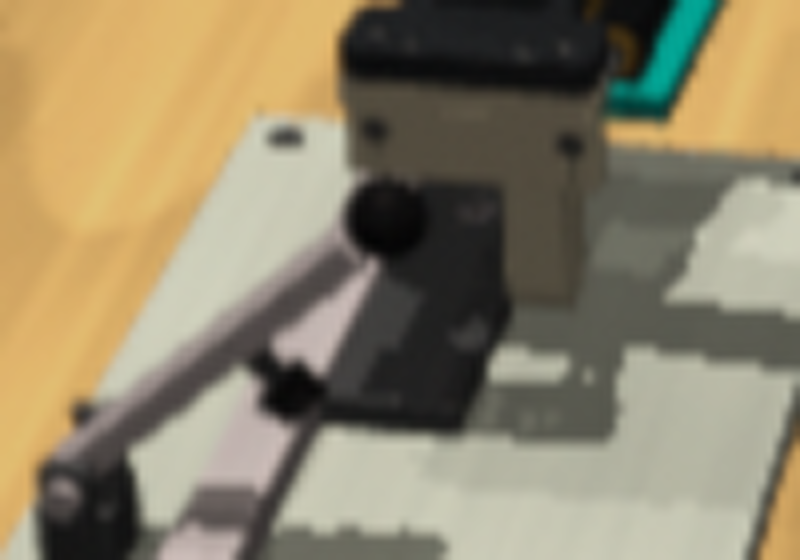

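Request:
arm_command([
  {"slide": [0, 0.005, 0], "turn": [0, 0, 0]},
  {"slide": [0, 0.035, 0], "turn": [0, 0, 0]},
  {"slide": [0.09, 0, 0], "turn": [0, 0, 0]},
  {"slide": [0.09, 0, 0], "turn": [0, 0, 0]},
  {"slide": [0.09, 0, 0], "turn": [0, 0, 0]},
])

```text
t: 9.55
tool_pos: [0.5309, -0.1684, 0.2048]
orientation: [-2.2, 2.241, -0.004]
force: [-0.1, 0.8, -0.1]
opening: 0.0007
```

```bash
python3 -c "
from h import *
togo(.003,-.205,.2035); snap('s8',k=4);snap('t8',b=(200,130,460,290),k=3,cam='top')"
```

```text
t 9.55 tcp [ 0.5309 -0.1684  0.2048] fix [ -34.1 -204.2] F [-0.13  0.8  -0.05] Ffix [-0.15  0.8 ] op 0.0007 rot err(tool) [-0.0028 -0.0009  0.0017]
togo tool mm [  0.8 -37.1   1.4] aligned [  0.8 -37.1   1.3]
```

View pics/s8.png

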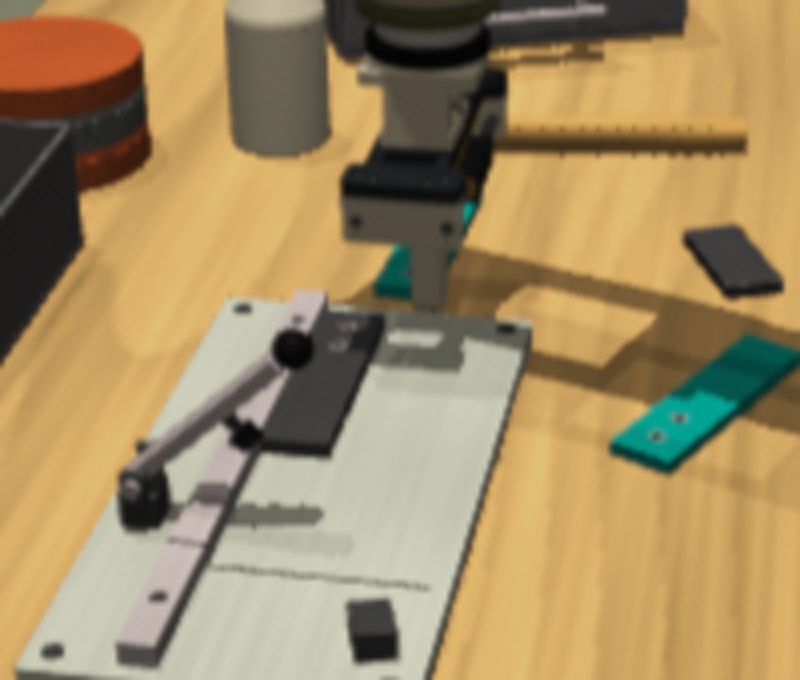

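View pics/t8.png

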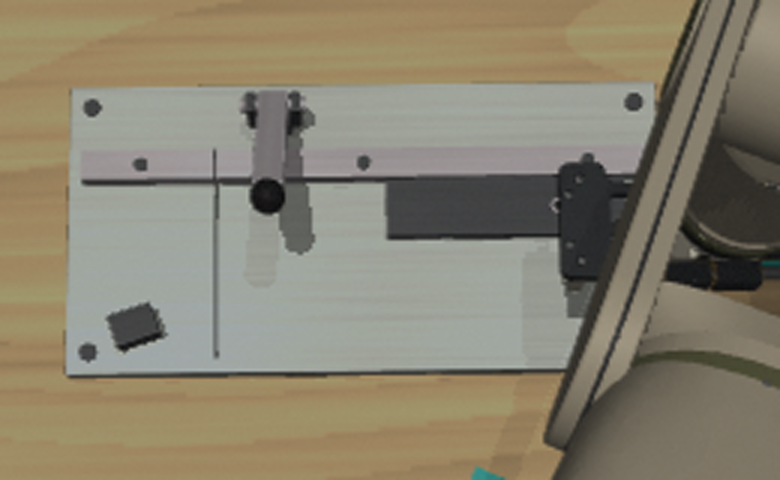

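The side view shows the blank flush along the fence. In the top view its lead end is at crop column 387 and the line at 215. Next I'll measure that gap.

```bash
cat >> h.py <<'E'
def darkline(g,p0,p1,half=4,n=40):
    p0=np.array(p0,float);p1=np.array(p1,float);d=(p1-p0)/np.linalg.norm(p1-p0);nn=np.array([-d[1],d[0]])
    s=np.arange(-half,half+.01,.25);o=[]
    for t in np.linspace(0,1,n):
        q=(p0+t*(p1-p0)+s[:,None]*nn).astype(np.float32)
        v=cv2.remap(g.astype(np.float32),q[:,0][None],q[:,1][None],cv2.INTER_LINEAR)[0]
        w=np.clip(np.median(v)-6-v,0,None)
        if w.sum()>15: o.append(p0+t*(p1-p0)+nn*(w@s/w.sum()))
    vx,vy,x,y=cv2.fitLine(np.array(o,np.float32),cv2.DIST_HUBER,0,.01,.01).ravel()
    D=np.array([vx,vy]);O=np.array([x,y]);return O+D*((p0-O)@D),O+D*((p1-O)@D),len(o)
def fixc(w): return (np.array([w2f(p) for p in w])*1000).round(2)
E
python3 - <<'E'
from h import *
c=robot.read_camera("top"); g=cv2.cvtColor(c["pixels"],cv2.COLOR_BGR2GRAY).astype(float)
P=lambda x,y:(200+x/3-1/3,130+y/3-1/3)
l=darkline(g,P(216,205),P(216,345)); print("line",np.round(l[0],2),np.round(l[1],2),l[2],fixc(ray(c,l[:2],.016)).tolist())
e=edge(g,P(386,192),P(388,225),n=12); print("lead",np.round(e[0],2),np.round(e[1],2),fixc(ray(c,e[:2],.026)).tolist())
e=edge(g,P(395,181),P(545,178),half=2.5); print("far",np.round(e[0],2),np.round(e[1],2),fixc(ray(c,e[:2],.03)).tolist())
e=edge(g,P(395,233),P(545,230),half=2,pol=0); print("near",np.round(e[0],2),np.round(e[1],2),fixc(ray(c,e[:2],.026)).tolist())
c=robot.read_camera("side"); g=cv2.cvtColor(c["pixels"],cv2.COLOR_BGR2GRAY).astype(float)
Q=lambda x,y:(215+x/4-3/8,150+y/4-3/8)
l=darkline(g,Q(225,568),Q(420,586)); print("line",np.round(l[0],2),np.round(l[1],2),l[2],fixc(ray(c,l[:2],.016)).tolist())
e=edge(g,Q(270,443),Q(325,450),n=14,half=3); print("lead?",np.round(e[0],2),np.round(e[1],2),fixc(ray(c,e[:2],.026)).tolist(),fixc(ray(c,e[:2],.016)).tolist())
E
```

```text
line [271.43 198.  ] [271.42 244.67] 40 [[15.07, 100.28], [-81.33, 99.62]]
lead [327.59 193.72] [328.42 204.71] [[20.15, -13.36], [-2.7, -14.76]]
far [331.3  188.41] [381.3  187.47] [[29.98, -20.87], [31.07, -121.26]]
near [331.33 207.49] [381.34 207.29] [[-8.5, -20.52], [-8.95, -120.57]]
line [270.88 291.53] [319.6  296.35] 40 [[16.52, 99.24], [-87.16, 99.14]]
lead? [281.91 262.44] [295.69 263.9 ] [[18.08, -2.05], [-13.77, -1.19]] [[22.58, -17.84], [-9.77, -16.97]]
```

Request:
arm_command([
  {"slide": [0, -0.046, 0], "turn": [0, 0, 0]},
  {"slide": [0, -0.046, 0.002], "turn": [0, 0, 0]},
  {"slide": [0, 0, 0], "turn": [0, 0, 0]},
  {"slide": [0, 0, 0], "turn": [0, 0, 0]},
  {"slide": [0, 0, 0], "turn": [0, 0, 0]},
])

```text
t: 10.17
tool_pos: [0.5668, -0.1671, 0.2028]
orientation: [2.2, -2.242, -0.001]
force: [-0.9, -0.4, -0.6]
opening: 0.0004
```

```bash
python3 -c "
from h import *
togo(.003,-.205,.2035); snap('s9',k=4)"
```

```text
t 10.17 tcp [ 0.5668 -0.1671  0.2028] fix [   1.9 -202.2] F [-0.92 -0.36 -0.57] Ffix [-0.92 -0.38] op 0.0004 rot err(tool) [0.0007 0.0003 0.0012]
togo tool mm [ 2.8 -1.1 -0.7] aligned [ 2.8 -1.1 -0.7]
```

View pics/s9.png

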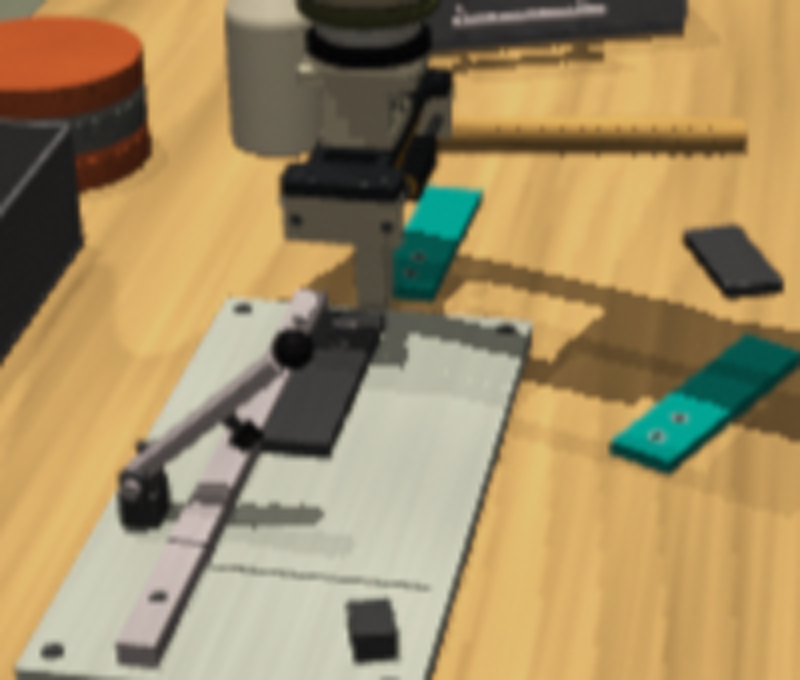

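Request:
arm_command([
  {"slide": [-0.01, 0, 0], "turn": [0, 0, 0]},
  {"slide": [-0.008, 0, 0], "turn": [0, 0, 0]},
  {"slide": [-0.005, 0, 0], "turn": [0, 0, 0]},
  {"slide": [-0.005, 0, 0], "turn": [0, 0, 0]},
  {"slide": [-0.005, 0, 0], "turn": [0, 0, 0]},
])

```text
t: 10.63
tool_pos: [0.5673, -0.1548, 0.2032]
orientation: [-2.199, 2.244, -0.0]
force: [0.2, 0.8, 0.1]
opening: 0.0006
```

Request:
arm_command([
  {"slide": [-0.01, -0.0001, 0], "turn": [0, 0, 0]},
  {"slide": [-0.01, -0.0001, 0], "turn": [0, 0, 0]},
  {"slide": [-0.01, -0.0001, 0], "turn": [0, 0, 0]},
  {"slide": [-0.01, -0.0001, 0], "turn": [0, 0, 0]},
  {"slide": [-0.01, -0.0001, 0], "turn": [0, 0, 0]},
])

```text
t: 11.05
tool_pos: [0.568, -0.135, 0.2033]
orientation: [2.198, -2.243, 0.001]
force: [-2.4, -4.5, 3.0]
opening: 0.0004
```

```bash
python3 -c "
from h import *
status(); snap('s10',k=4); snap('t10',b=(200,130,460,290),k=3,cam='top')"
```

```text
t 11.05 tcp [ 0.568  -0.135   0.2033] fix [   2.4 -170.1] F [-2.4  -4.47  2.97] Ffix [-2.31 -4.51] op 0.0004 rot err(tool) [ 0.0001 -0.0008 -0.0003]
```

View pics/s10.png

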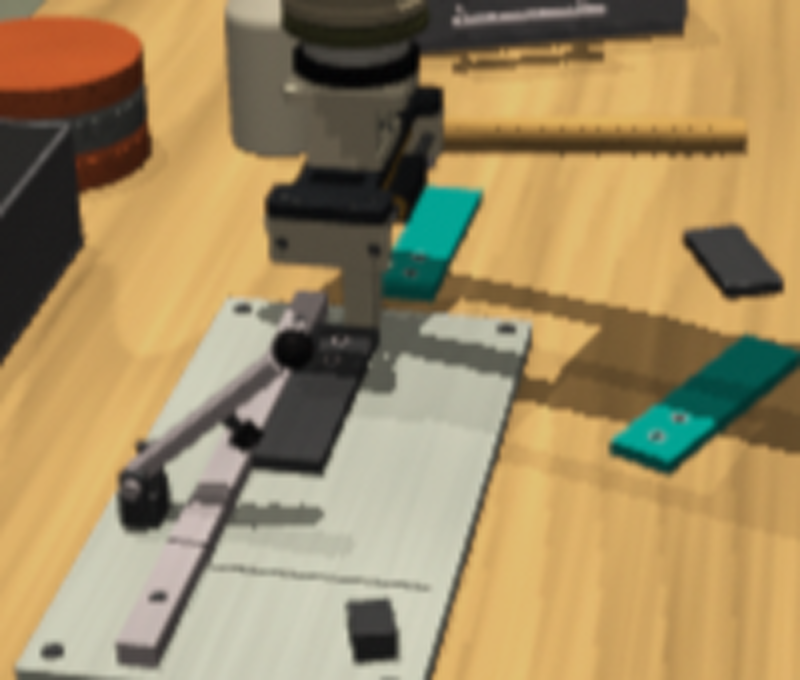

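View pics/t10.png

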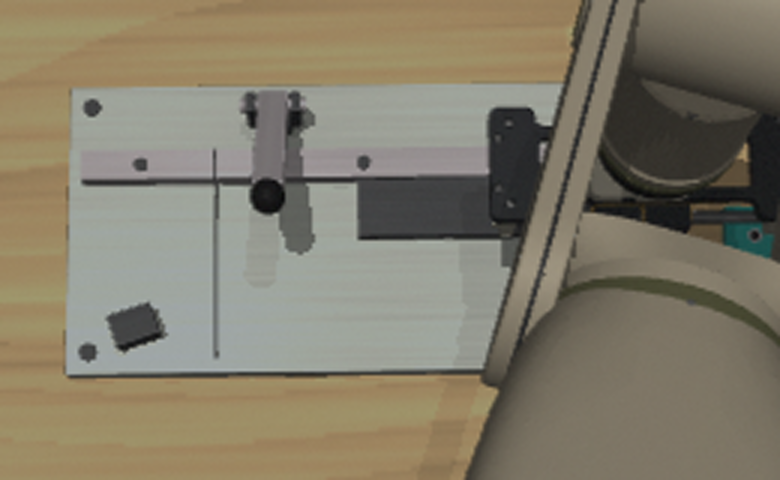

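```bash
cat >> h.py <<'E'
def gap(fy_guess):
    c=robot.read_camera("top"); g=cv2.cvtColor(c["pixels"],cv2.COLOR_BGR2GRAY).astype(float)
    l=darkline(g,(271.5,198),(271.5,245)); lf=fixc(ray(c,l[:2],.016))
    q=lambda fx:proj(c,np.r_[f2w(fx,fy_guess/1000),.026])[0]
    e=edge(g,q(.02),q(-.003),n=14,half=4); ef=fixc(ray(c,e[:2],.026))
    print("line",lf.tolist(),"lead",ef.tolist(),"res",round(e[2],2),"px",e[0].round(1))
    q=lambda fy:proj(c,np.r_[f2w(-.01,fy),.026])[0]
    e=edge(g,q(fy_guess/1000-.01),q(fy_guess/1000-.08),n=30,half=2.5); print("near side",fixc(ray(c,e[:2],.026)).tolist())
E
python3 -c "
from h import *
gap(6)"
```

```text
line [[15.07, 100.32], [-82.01, 99.63]] lead [[20.0, 4.75], [-3.0, 4.81]] res 0.01 px [318.6 193.9]
near side [[-12.63, -3.99], [-12.88, -73.95]]
```

Request:
arm_command([
  {"slide": [-0.012, 0, 0], "turn": [0, 0, 0]},
  {"slide": [-0.012, 0, 0], "turn": [0, 0, 0]},
  {"slide": [-0.012, 0, 0], "turn": [0, 0, 0]},
  {"slide": [-0.012, 0, 0], "turn": [0, 0, 0]},
  {"slide": [-0.012, 0, 0], "turn": [0, 0, 0]},
])

```text
t: 11.62
tool_pos: [0.5685, -0.1113, 0.2033]
orientation: [2.198, -2.244, 0.001]
force: [-2.5, -5.0, 2.6]
opening: 0.0002
```

Request:
arm_command([
  {"slide": [-0.012, 0, 0], "turn": [0, 0, 0]},
  {"slide": [-0.012, 0, 0], "turn": [0, 0, 0]},
  {"slide": [-0.012, 0, 0], "turn": [0, 0, 0]},
  {"slide": [-0.012, 0, 0], "turn": [0, 0, 0]},
  {"slide": [-0.012, 0, 0], "turn": [0, 0, 0]},
])

```text
t: 12.03
tool_pos: [0.5689, -0.0873, 0.2033]
orientation: [2.198, -2.243, 0.001]
force: [-2.4, -5.7, 4.2]
opening: 0.0004
```

```bash
python3 -c "
from h import *
status(); snap('s11',k=4); gap(52)"
```

```text
t 12.03 tcp [ 0.5689 -0.0873  0.2033] fix [   2.4 -122.4] F [-2.43 -5.7   4.17] Ffix [-2.31 -5.74] op 0.0004 rot err(tool) [ 0.0002 -0.0009 -0.0004]
line [[15.07, 100.27], [-82.01, 99.65]] lead [[20.22, 52.96], [-1.73, 57.51]] res 0.26 px [294.6 194. ]
near side [[-12.55, 41.99], [-12.69, -27.98]]
```

View pics/s11.png

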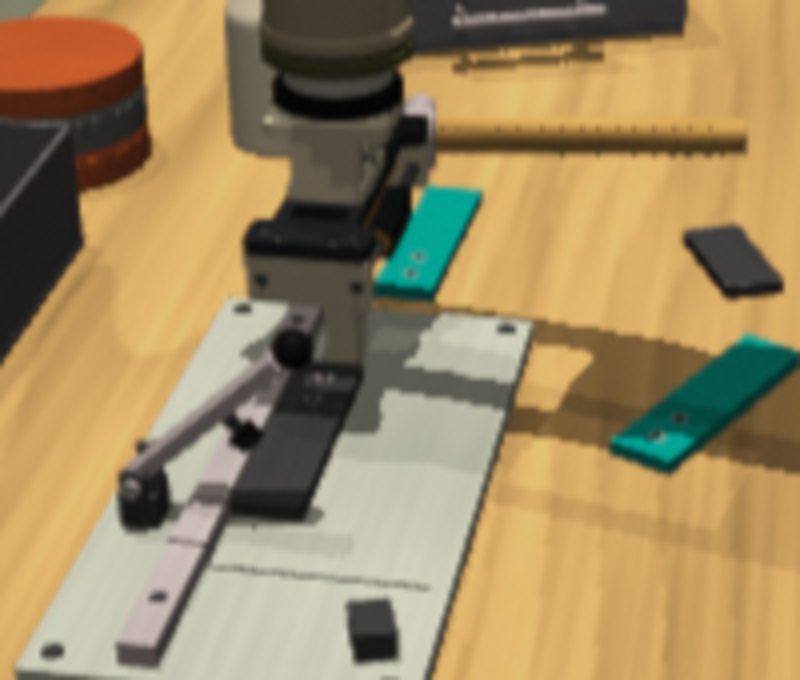

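Request:
arm_command([
  {"slide": [-0.01, 0, 0], "turn": [0, 0, 0]},
  {"slide": [-0.01, 0, 0], "turn": [0, 0, 0]},
  {"slide": [-0.01, 0, 0], "turn": [0, 0, 0]},
  {"slide": [-0.01, 0, 0], "turn": [0, 0, 0]},
  {"slide": [-0.01, 0, 0], "turn": [0, 0, 0]},
])

```text
t: 12.55
tool_pos: [0.5693, -0.0675, 0.2033]
orientation: [2.198, -2.244, 0.001]
force: [-2.7, -5.7, 3.9]
opening: 0.0007
```

Request:
arm_command([
  {"slide": [-0.01, 0, 0], "turn": [0, 0, 0]},
  {"slide": [-0.01, 0, 0], "turn": [0, 0, 0]},
  {"slide": [-0.01, 0, 0], "turn": [0, 0, 0]},
  {"slide": [-0.008, 0, 0], "turn": [0, 0, 0]},
  {"slide": [0, 0, 0], "turn": [0, 0, 0]},
])

```text
t: 12.97
tool_pos: [0.5696, -0.0519, 0.2032]
orientation: [2.199, -2.243, -0.0]
force: [-2.6, -3.1, 4.5]
opening: 0.0004
```

```bash
python3 -c "
from h import *
status(); snap('s12',b=(230,220,330,290),k=8); gap(91);  snap('t12',b=(250,140,400,240),k=5,cam='top')"
```

```text
t 12.97 tcp [ 0.5696 -0.0519  0.2032] fix [  2.3 -86.9] F [-2.64 -3.07  4.52] Ffix [-2.58 -3.12] op 0.0004 rot err(tool) [ 0.0003 -0.0003 -0.0002]
line [[15.07, 100.32], [-82.01, 99.64]] lead [[19.96, 86.99], [-3.04, 86.93]] res 0.01 px [277.7 194.2]
near side [[-12.31, 80.98], [-12.57, 11.01]]
```

View pics/s12.png

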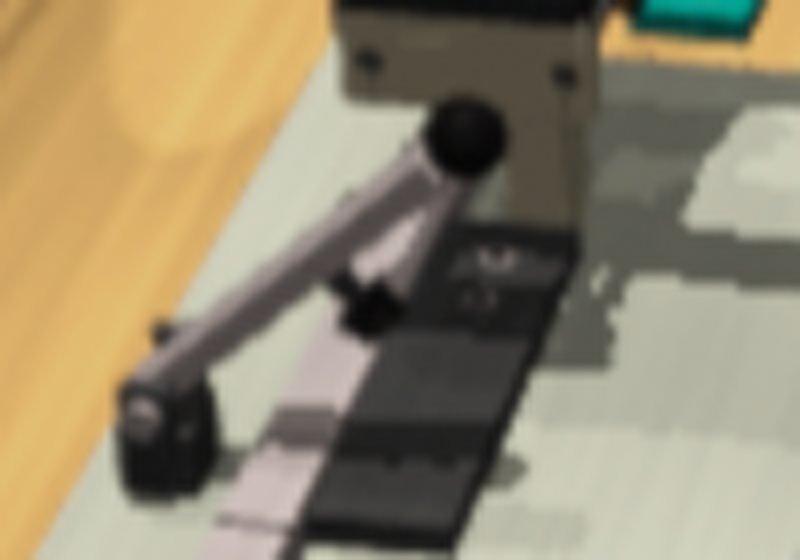

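View pics/t12.png

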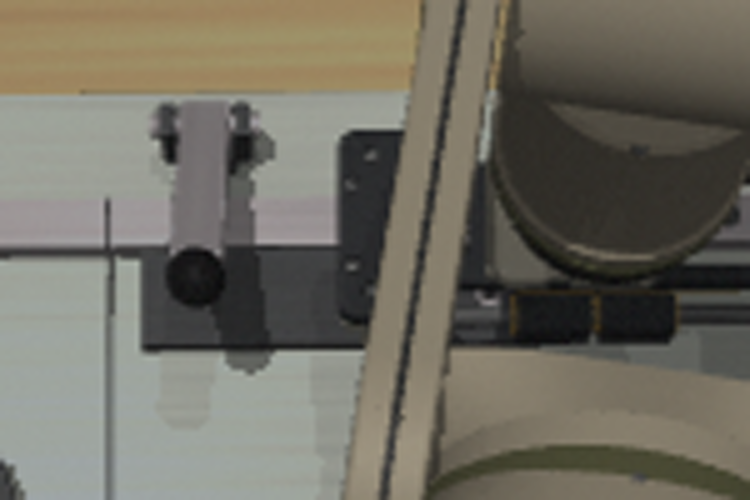

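Request:
arm_command([
  {"slide": [-0.006, 0, 0], "turn": [0, 0, 0]},
  {"slide": [-0.006, 0, 0], "turn": [0, 0, 0]},
  {"slide": [-0.006, 0, 0], "turn": [0, 0, 0]},
  {"slide": [-0.003, 0, 0], "turn": [0, 0, 0]},
  {"slide": [0, 0, 0], "turn": [0, 0, 0]},
])

```text
t: 13.53
tool_pos: [0.5698, -0.0438, 0.2032]
orientation: [2.198, -2.243, 0.0]
force: [-3.4, -5.8, 3.7]
opening: 0.0004
```

```bash
python3 -c "
from h import *
status();gap(95.5)
c=robot.read_camera('top'); g=cv2.cvtColor(c['pixels'],cv2.COLOR_BGR2GRAY)
for v in (175,180,183,186,188,189,190,193,197,201,205,209,212,225): print(v,g[v,264:284])
for fy in (94,96,98,99,99.25,100): print(fy,[proj(c,np.r_[f2w(.005,fy/1000),z])[0].round(2).tolist() for z in (.016,.026)])
snap('s13',b=(230,240,330,310),k=8)
snap('t13',b=(250,160,330,220),k=10,cam='top')
"
```

```text
t 13.53 tcp [ 0.5698 -0.0438  0.2032] fix [  2.4 -78.9] F [-3.41 -5.83  3.71] Ffix [-3.29 -5.89] op 0.0004 rot err(tool) [ 0.0002 -0.0007 -0.0003]
line [[14.63, 94.99], [-81.85, 101.38]] lead [[20.0, 95.08], [-3.0, 94.79]] res 0.02 px [273.6 194.2]
near side [[-12.34, 85.47], [-12.47, 15.5]]
175 [158 158 158 158 158 157 158 159 158 156 156 158 158 157 157 157 157 156
 146 143]
180 [153 153 153 154 154 154 154  82 145 154 154 154 154 155 153 155 153 153
 154 153]
183 [154 154 155 154 154 154 155  83 146 155 155 155 155 154 154 155 153 154
 153 154]
186 [151 151 151 151 151 152 151  83 143 152 152 152 151 152 154 152 152 152
 152 152]
188 [154 156 155 156 156 156 156  84 147 155 156 156 155 155 155 156 155 156
 155 126]
189 [105 104 104 104 103 105 104  56  97  82  77  79  77  78  79  78  74  74
  74  67]
190 [55 54 55 54 56 55 54 53 54 55 65 67 68 67 66 67 66 63 63 61]
193 [161 162 162 162 163 162 162 135  77 153  91  67  68  68  66  67  67  67
  66  36]
197 [161 160 161 162 162 162 162 109  83 155  89  67  67  67  67  67  65  66
  67  45]
201 [163 162 162 162 162 162 161 111  85 154  89  68  67  65  66  68  66  67
  68  63]
205 [162 162 162 162 162 162 162 106 125 158  90  68  67  67  67  66  67  68
  67  63]
209 [162 162 163 162 163 162 162 107 125 158  77  38  38  37  39  31  27  27
  30  30]
212 [162 162 162 162 162 162 162 111 125 158 162 162 162 161 162 162 161 162
 154 153]
225 [162 163 163 162 162 161 162 112 127 159 161 162 162 163 162 163 162 163
 161 162]
94 [[274.5, 202.78], [274.13, 201.45]]
96 [[273.51, 202.79], [273.14, 201.46]]
98 [[272.52, 202.8], [272.14, 201.47]]
99 [[272.03, 202.8], [271.64, 201.47]]
99.25 [[271.9, 202.8], [271.51, 201.47]]
100 [[271.53, 202.81], [271.14, 201.47]]
```

View pics/s13.png

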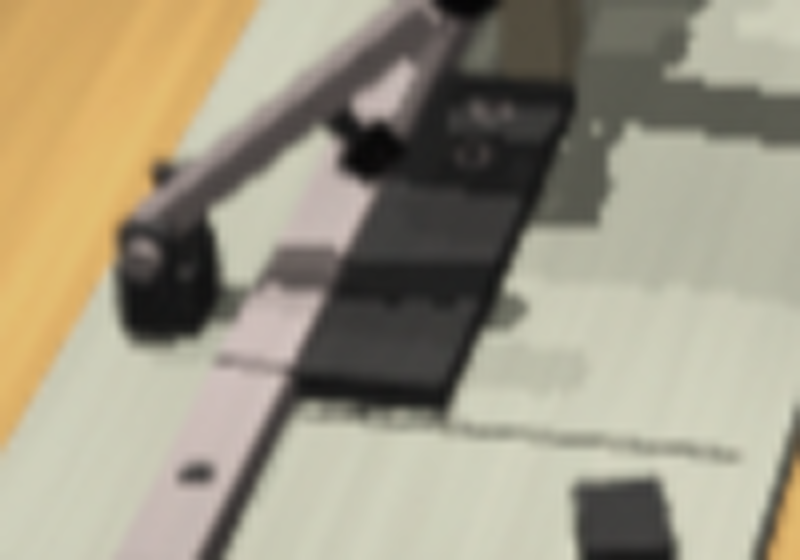

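View pics/t13.png

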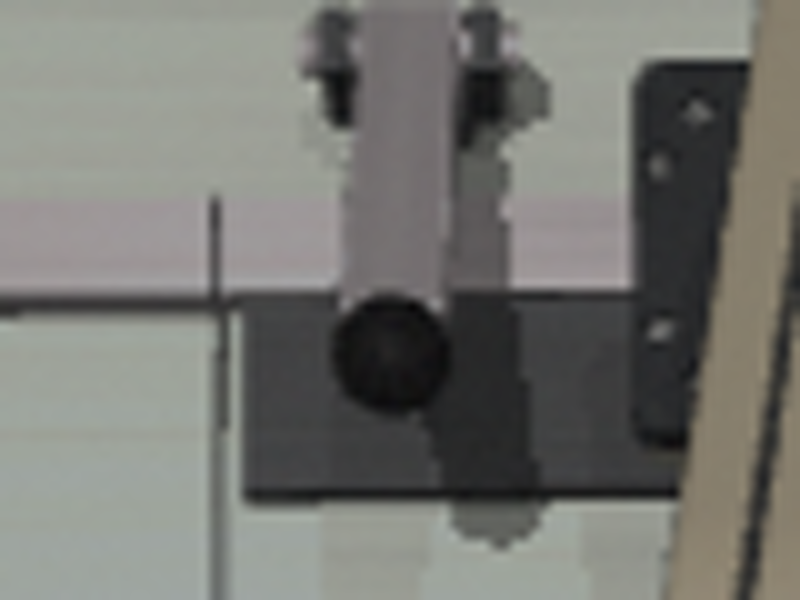

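Request:
arm_command([
  {"slide": [-0.0025, 0, 0], "turn": [0, 0, 0]},
  {"slide": [-0.0025, 0, 0], "turn": [0, 0, 0]},
  {"slide": [-0.0025, 0, 0], "turn": [0, 0, 0]},
  {"slide": [0, 0, 0], "turn": [0, 0, 0]},
  {"slide": [0, 0, 0], "turn": [0, 0, 0]},
])

```text
t: 14.15
tool_pos: [0.5698, -0.041, 0.2032]
orientation: [2.198, -2.243, 0.001]
force: [-3.0, -5.9, 4.0]
opening: 0.0006
```

```bash
cat >> h.py <<'E'
def fine():
    status()
    c=robot.read_camera('top'); g=cv2.cvtColor(c['pixels'],cv2.COLOR_BGR2GRAY).astype(float)
    b=g[214:246,264:284]; bm=np.median(b[:,:5],1)[:,None]; w=np.clip(bm-b-5,0,None).sum(0); lx=(w[:12]@np.arange(264,276))/w[:12].sum()
    print("line col",round(lx,2))
    for v in(197,201,205):
        r=g[v,264:284]; print(v,r.astype(int), "edge",round(279.5-((162-r[6:16])/(162-67)).clip(0,1).sum(),2))
    T=ray(c,[(lx,230)],.016)[0]; print("edge col for on-line:",[proj(c,np.r_[f2w(.008,w2f(T)[1]+.0003),.026])[0].round(2) ])
    c=robot.read_camera('side'); g=cv2.cvtColor(c['pixels'],cv2.COLOR_BGR2GRAY)
    a=[np.r_[f2w(x,y),.016] for x,y in((.028,.1),(-.01,.1),(-.02,.1),(-.08,.1),(.01,.1),(.01,.09))]
    p=proj(c,np.array(a)); print("side proj",p.round(2).tolist())
    for u in (272,276,280,284,288,300): print(u,g[284:300,u])
E
python3 -c "
from h import *
fine()"
```

```text
t 14.15 tcp [ 0.5698 -0.041   0.2032] fix [  2.4 -76. ] F [-3.03 -5.85  3.97] Ffix [-2.91 -5.91] op 0.0006 rot err(tool) [ 0.0003 -0.0007 -0.0004]
line col 271.4
197 [161 162 162 162 163 162 162 110  69  67  66  68  66  67  65  66  67  65
  66  44] edge 270.98
201 [162 162 163 163 162 162 161 110  69  67  68  67  67  66  67  66  66  67
  66  62] edge 270.97
205 [162 162 161 162 162 162 162 108  82  69  66  67  67  68  66  68  67  68
  67  62] edge 271.13
edge col for on-line: [array([271.06, 200.03])]
side proj [[265.48, 291.2], [283.12, 292.96], [287.8, 293.43], [316.11, 296.25], [273.81, 292.03], [275.05, 289.37]]
272 [ 64  65  63  52  33  26  31  75 154 198 202 201 202 203 204 204]
276 [ 66  67  66  57  39  28  27  51 113 174 198 200 199 199 201 201]
280 [ 66  67  67  66  50  30  28  44  76 152 201 205 206 206 206 205]
284 [ 66  68  66  65  51  33  26  28  56 143 196 203 204 203 203 202]
288 [ 68 106 148 173 188 201 205 203 187 153 170 202 206 205 205 205]
300 [188 188 189 188 190 197 203 203 204 200 165 159 200 205 205 205]
```

Request:
arm_command([
  {"slide": [-0.002, 0, 0], "turn": [0, 0, 0]},
  {"slide": [-0.0015, 0, 0], "turn": [0, 0, 0]},
  {"slide": [0, 0, 0], "turn": [0, 0, 0]},
  {"slide": [0, 0, 0], "turn": [0, 0, 0]},
  {"slide": [0, 0, 0], "turn": [0, 0, 0]},
])

```text
t: 14.67
tool_pos: [0.5699, -0.0396, 0.2032]
orientation: [2.198, -2.244, 0.001]
force: [-2.7, -5.8, 4.2]
opening: 0.0003
```

```bash
python3 -c "
from h import *
fine(); snap('s14',b=(250,270,330,310),k=10)
snap('t14',b=(250,170,310,220),k=12,cam='top')"
```

```text
t 14.67 tcp [ 0.5699 -0.0396  0.2032] fix [  2.4 -74.7] F [-2.72 -5.81  4.17] Ffix [-2.6  -5.86] op 0.0003 rot err(tool) [ 0.0003 -0.0008 -0.0005]
line col 271.4
197 [161 160 161 161 163 162 162 110  73  66  66  67  68  69  67  66  66  66
  67  43] edge 271.05
201 [161 162 163 162 162 162 162 110  73  66  67  67  66  66  66  68  67  67
  67  63] edge 271.03
205 [161 162 162 162 162 163 162 106  72  66  68  66  66  67  67  67  67  67
  66  62] edge 270.97
edge col for on-line: [array([271.06, 200.03])]
side proj [[265.48, 291.2], [283.12, 292.96], [287.8, 293.43], [316.11, 296.25], [273.81, 292.03], [275.05, 289.37]]
272 [ 64  64  65  56  37  25  27  58 144 197 201 202 202 203 204 204]
276 [ 66  68  67  64  48  27  26  39 107 174 199 200 200 200 201 201]
280 [ 65  66  67  67  54  33  27  29  64 150 200 206 207 206 206 205]
284 [ 67  68  67  64  58  41  27  26  47 139 196 203 203 203 202 202]
288 [ 67 106 148 172 188 200 204 203 187 153 170 202 205 205 206 205]
300 [188 188 188 188 190 197 202 203 203 199 165 158 201 205 205 205]
```

View pics/s14.png

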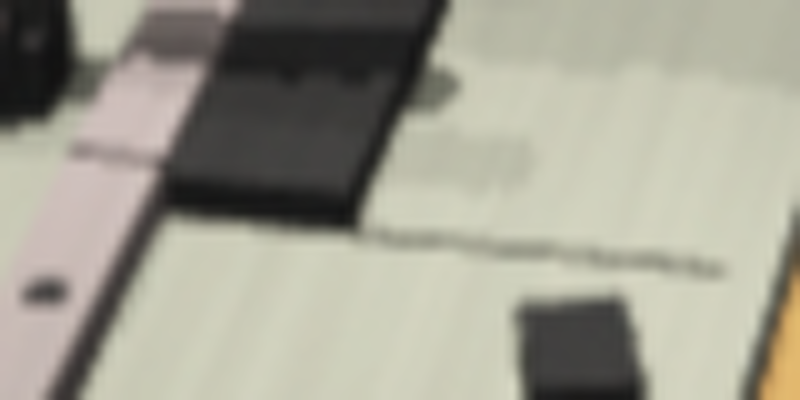

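View pics/t14.png

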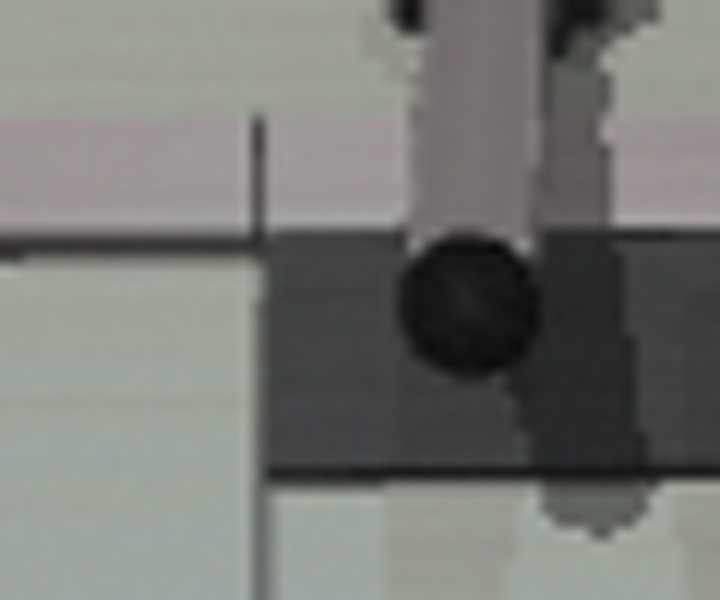

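Request:
arm_command([
  {"slide": [-0.0017, 0, 0], "turn": [0, 0, 0]},
  {"slide": [0, 0, 0], "turn": [0, 0, 0]},
  {"slide": [0, 0, 0], "turn": [0, 0, 0]},
  {"slide": [0, 0, 0], "turn": [0, 0, 0]},
  {"slide": [0, 0, 0], "turn": [0, 0, 0]},
])

```text
t: 15.28
tool_pos: [0.5699, -0.039, 0.2032]
orientation: [2.198, -2.243, 0.001]
force: [-4.4, -6.3, 5.5]
opening: 0.0006
```

```bash
python3 -c "
from h import *
fine(); snap('s15',b=(250,270,330,310),k=10)
snap('t15',b=(250,170,310,220),k=12,cam='top')
g=cv2.cvtColor(cv2.imread('pics/top0.png'),cv2.COLOR_BGR2GRAY); print([g[v,269:275].tolist() for v in (193,197,201,205,225)])"
```

```text
t 15.28 tcp [ 0.5699 -0.039   0.2032] fix [  2.3 -74.1] F [-4.44 -6.35  5.53] Ffix [-4.31 -6.44] op 0.0006 rot err(tool) [ 0.0003 -0.0008 -0.0005]
line col 271.4
197 [162 160 161 161 162 161 162 111  74  66  67  66  68  67  66  67  67  66
  66  44] edge 271.05
201 [162 162 162 162 162 163 161 120  74  67  67  67  67  67  66  66  66  67
  66  63] edge 271.12
205 [161 162 161 162 162 161 163 119  75  67  69  67  68  66  67  67  66  68
  67  62] edge 271.16
edge col for on-line: [array([271.06, 200.03])]
side proj [[265.48, 291.2], [283.12, 292.96], [287.8, 293.43], [316.11, 296.25], [273.81, 292.03], [275.05, 289.37]]
272 [ 64  64  65  59  44  29  27  58 145 197 201 202 202 203 204 205]
276 [ 67  67  67  66  52  30  25  39 108 173 198 200 200 199 200 202]
280 [ 65  66  67  66  58  38  27  29  63 149 201 206 207 207 206 205]
284 [ 66  67  66  65  58  43  27  26  48 139 196 203 204 203 202 203]
288 [ 68 106 149 173 188 201 204 203 187 153 170 203 206 205 206 205]
300 [188 188 188 188 190 196 203 203 203 200 166 159 201 205 205 205]
[[152, 152, 128, 71, 143, 153], [152, 153, 104, 78, 145, 153], [153, 154, 104, 80, 145, 154], [153, 152, 100, 119, 148, 153], [153, 153, 106, 118, 149, 153]]
```

View pics/s15.png

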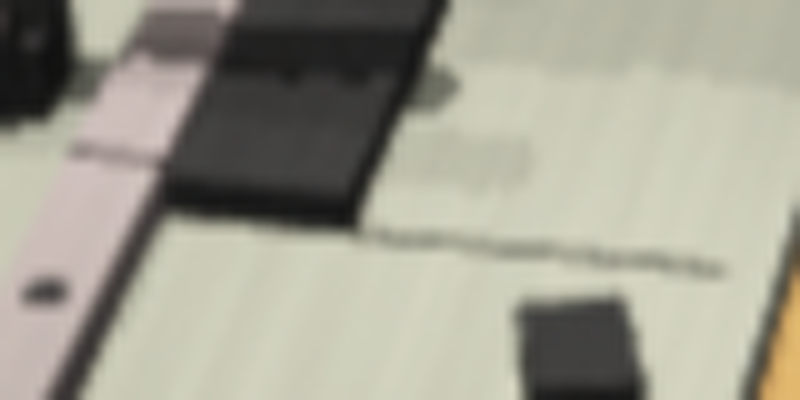

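View pics/t15.png

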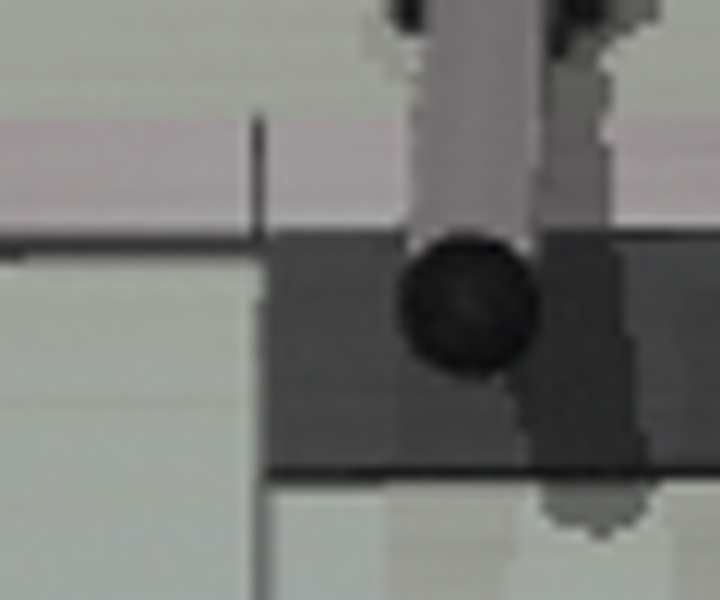

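The end now sits on the line. The top-view strip at column 271 matches the value I predicted for on-line, and in the side view the dark edge hasn't moved past the line. Next I'll back off straight, lift, and triangulate the ball.

Request:
arm_command([
  {"slide": [0.003, 0, 0], "turn": [0, 0, 0]},
  {"slide": [0.03, 0, 0], "turn": [0, 0, 0]},
  {"slide": [0.03, 0, -0.05], "turn": [0, 0, 0]},
  {"slide": [0, 0, -0.1], "turn": [0, 0, 0]},
  {"slide": [0, 0, -0.1], "turn": [0, 0, 0]},
])

```text
t: 15.9
tool_pos: [0.5683, -0.0644, 0.3018]
orientation: [2.196, -2.243, -0.007]
force: [1.0, -0.3, 0.6]
opening: 0.0004
```

Run:
```python
from h import *
fine(); snap('s16',b=(230,220,330,290),k=8); snap('t16',b=(240,140,400,240),k=5,cam='top')
ct=robot.read_camera('top');cs=robot.read_camera('side')
res=[]
for c,b in((ct,(280,185,300,206)),(cs,(276,224,300,250))):
    g=cv2.cvtColor(c["pixels"],cv2.COLOR_BGR2GRAY)[b[1]:b[3],b[0]:b[2]]
    m=(g<33).astype(np.uint8); k=max(cv2.findContours(m,cv2.RETR_EXTERNAL,cv2.CHAIN_APPROX_NONE)[0],key=cv2.contourArea)
    (u,v),r=cv2.minEnclosingCircle(k); res.append((u+b[0],v+b[1])); print(res[-1],r)
P=[c["intrinsics"]@np.linalg.inv(c["T"])[:3] for c in(ct,cs)]
X=cv2.triangulatePoints(P[0],P[1],np.array(res[0]).reshape(2,1),np.array(res[1]).reshape(2,1)); X=(X[:3]/X[3]).ravel()
f=w2f(X)*1000; print(X.round(4),f.round(1),"angle",np.arctan2(X[2]*1000-46,75-f[0]),np.hypot(X[2]*1000-46,75-f[0]))
```

```text
t 15.9 tcp [ 0.5683 -0.0644  0.3018] fix [  1.3 -99.5] F [ 0.98 -0.25  0.59] Ffix [ 0.99 -0.23] op 0.0004 rot err(tool) [ 0.0048  0.0017 -0.0011]
line col 271.4
197 [160 161 160 160 160 160 160 111  73  66  66  67  65  66  66  67  68  66
  66  43] edge 271.01
201 [161 161 161 162 161 161 161 118  75  66  66  66  68  67  66  65  66  65
  67  63] edge 271.12
205 [161 160 161 162 162 160 162 118  74  66  67  66  67  66  66  67  67  66
  67  61] edge 271.11
edge col for on-line: [array([271.06, 200.03])]
side proj [[265.48, 291.2], [283.12, 292.96], [287.8, 293.43], [316.11, 296.25], [273.81, 292.03], [275.05, 289.37]]
272 [ 62  63  62  58  42  28  27  57 142 193 198 198 198 199 200 201]
276 [ 64  65  65  64  50  29  25  37 104 170 194 196 195 196 197 198]
280 [ 63  65  65  65  56  38  27  28  60 145 196 202 202 202 202 201]
284 [ 65  65  65  62  57  41  27  26  46 135 191 199 200 199 199 198]
288 [ 66 104 145 169 185 197 200 200 182 149 166 199 202 202 202 201]
300 [185 184 184 184 186 193 199 199 200 196 162 155 197 201 201 200]
(288.8333330154419, 195.27777767181396) 5.840044021606445
(288.0, 236.6428575515747) 4.794335842132568
[0.5565 0.0947 0.1285] [-13.7  59.3] angle 0.749574733642676 121.13839139400417
```

View pics/s16.png

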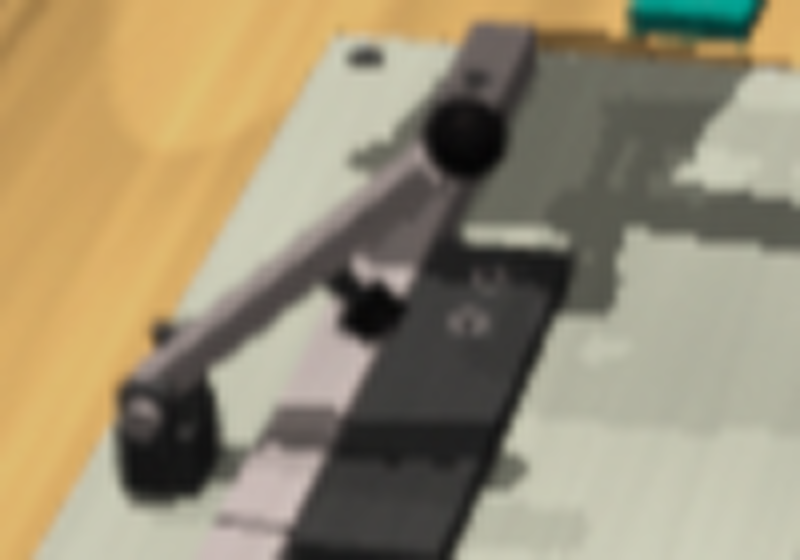

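View pics/t16.png

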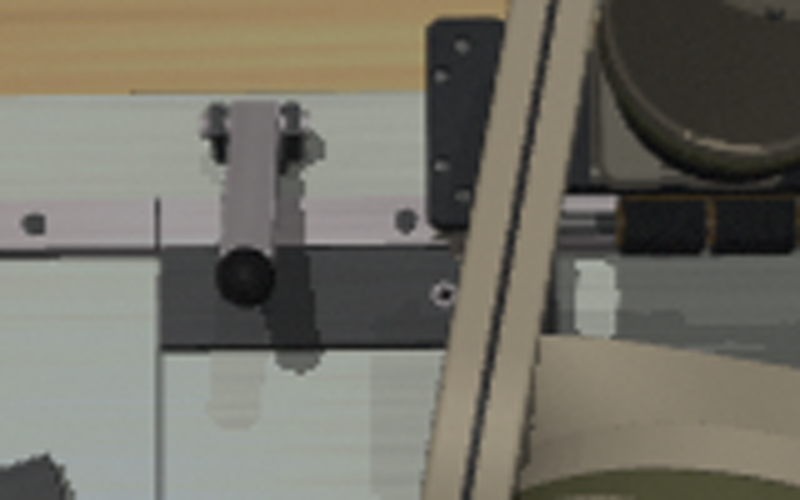

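Request:
arm_command([
  {"slide": [0, 0, -0.1], "turn": [0, 0, 0]},
  {"slide": [-0.08, -0.007, 0], "turn": [0, 0, 0]},
  {"slide": [-0.08, -0.007, 0], "turn": [0, 0, 0]},
  {"slide": [-0.08, -0.007, 0], "turn": [0, 0, 0]},
  {"slide": [-0.08, -0.007, 0], "turn": [0, 0, 0]},
])

```text
t: 16.62
tool_pos: [0.5826, 0.0653, 0.3408]
orientation: [2.197, -2.243, -0.004]
force: [0.4, 0.5, -0.2]
opening: 0.0006
```

Request:
arm_command([
  {"slide": [-0.08, -0.006, 0], "turn": [0, 0, 0]},
  {"slide": [0, 0, 0], "turn": [0, 0, 0]},
  {"slide": [0, 0, 0], "turn": [0, 0, 0]},
  {"slide": [0, 0, 0], "turn": [0, 0, 0]},
  {"slide": [0, 0, 0], "turn": [0, 0, 0]},
])

```text
t: 17.03
tool_pos: [0.586, 0.0952, 0.3419]
orientation: [2.197, -2.243, -0.002]
force: [-0.2, 0.1, -0.5]
opening: 0.0001
```

```bash
python3 -c "
from h import *
togo(.015,.060,.31); snap('s17',k=4)"
```

```text
t 17.03 tcp [0.586  0.0952 0.3419] fix [15.8 60.4] F [-0.24  0.09 -0.52] Ffix [-0.24  0.09] op 0.0001 rot err(tool) [ 0.0021 -0.0005 -0.001 ]
togo tool mm [ 0.4  0.7 31.9] aligned [ 0.4  0.8 31.9]
```

View pics/s17.png

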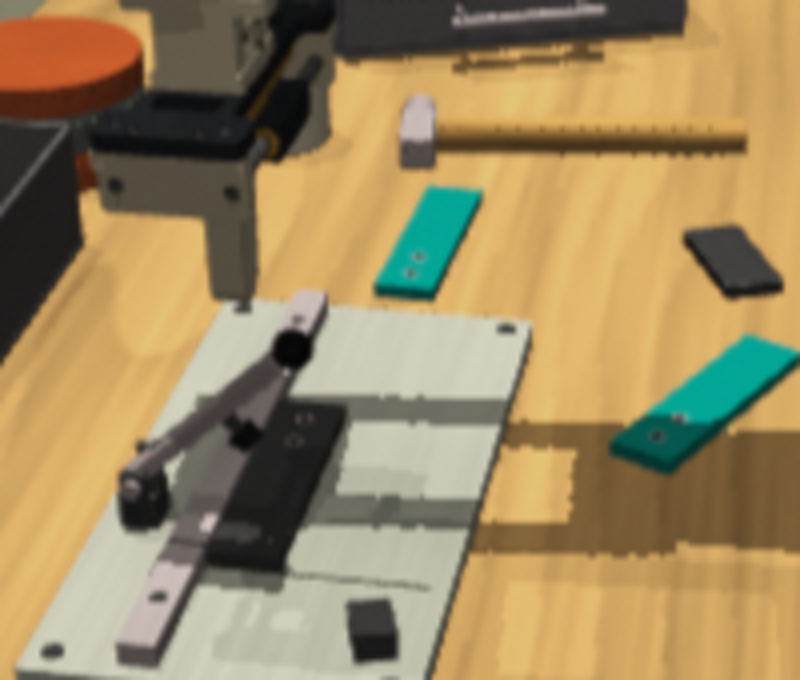

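Request:
arm_command([
  {"slide": [0, 0, 0.04], "turn": [0, 0, 0]},
  {"slide": [0, 0, 0.03], "turn": [0, 0, 0]},
  {"slide": [0, 0, 0.015], "turn": [0, 0, 0]},
  {"slide": [0, 0, 0.005], "turn": [0, 0, 0]},
  {"slide": [0, 0, 0.005], "turn": [0, 0, 0]},
])

```text
t: 17.5
tool_pos: [0.5861, 0.0957, 0.3044]
orientation: [2.197, -2.244, -0.001]
force: [0.5, 0.5, 0.3]
opening: 0.0003
```

Request:
arm_command([
  {"slide": [0, 0, 0.005], "turn": [0, 0, 0]},
  {"slide": [0, 0, 0.005], "turn": [0, 0, 0]},
  {"slide": [0, 0, 0.005], "turn": [0, 0, 0]},
  {"slide": [0, 0, 0.005], "turn": [0, 0, 0]},
  {"slide": [0, 0, 0.005], "turn": [0, 0, 0]},
])

```text
t: 17.92
tool_pos: [0.5866, 0.0962, 0.2957]
orientation: [-2.198, 2.243, -0.001]
force: [1.1, 0.8, 2.6]
opening: 0.0001
```

```bash
python3 -c "
from h import *
togo(.015,.060,.26); snap('s18',k=4)"
```

```text
t 17.92 tcp [0.5866 0.0962 0.2957] fix [16.3 61.4] F [1.1  0.83 2.62] Ffix [1.08 0.85] op 0.0001 rot err(tool) [-0.0014  0.0001 -0.0001]
togo tool mm [ 1.4  1.4 35.7] aligned [ 1.4  1.3 35.7]
```

View pics/s18.png

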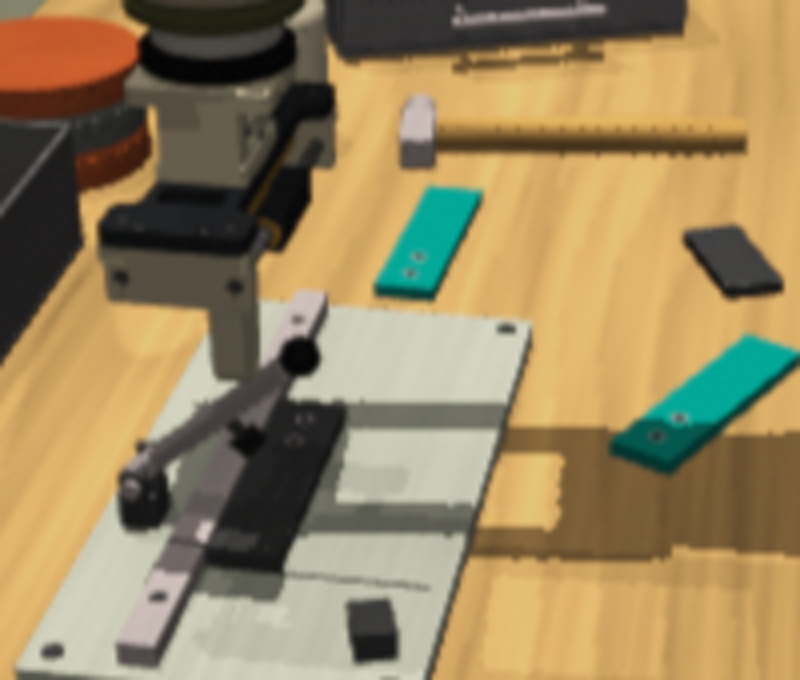

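Request:
arm_command([
  {"slide": [0, 0, 0.006], "turn": [0, 0, 0]},
  {"slide": [0, 0, 0.006], "turn": [0, 0, 0]},
  {"slide": [0, 0, 0.006], "turn": [0, 0, 0]},
  {"slide": [0, 0, 0.006], "turn": [0, 0, 0]},
  {"slide": [0, 0, 0.006], "turn": [0, 0, 0]},
])

```text
t: 18.38
tool_pos: [0.5862, 0.0961, 0.2828]
orientation: [2.199, -2.244, -0.0]
force: [-0.6, 0.3, 2.8]
opening: 0.0008
```

Request:
arm_command([
  {"slide": [0, 0, 0.006], "turn": [0, 0, 0]},
  {"slide": [0, 0, 0.006], "turn": [0, 0, 0]},
  {"slide": [0, 0, 0.006], "turn": [0, 0, 0]},
  {"slide": [0, 0, 0.006], "turn": [0, 0, 0]},
  {"slide": [0, 0, 0.006], "turn": [0, 0, 0]},
])

```text
t: 18.8
tool_pos: [0.5862, 0.0961, 0.2709]
orientation: [2.199, -2.244, -0.0]
force: [-1.0, -0.5, 3.1]
opening: 0.0005
```

Request:
arm_command([
  {"slide": [0, 0, 0.005], "turn": [0, 0, 0]},
  {"slide": [0, 0, 0.005], "turn": [0, 0, 0]},
  {"slide": [0, 0, 0.005], "turn": [0, 0, 0]},
  {"slide": [0, 0, 0.004], "turn": [0, 0, 0]},
  {"slide": [0, 0, 0.003], "turn": [0, 0, 0]},
])

```text
t: 19.22
tool_pos: [0.5862, 0.0961, 0.262]
orientation: [2.199, -2.244, -0.0]
force: [-1.4, -0.2, 2.8]
opening: 0.0004
```

```bash
python3 -c "
from h import *
togo(.015,.060,.243); snap('s19',b=(225,220,325,290),k=8)"
```

```text
t 19.22 tcp [0.5862 0.0961 0.262 ] fix [16.  61.4] F [-1.41 -0.24  2.85] Ffix [-1.4  -0.26] op 0.0004 rot err(tool) [ 0.0004 -0.     -0.0002]
togo tool mm [ 1.4  1.  19. ] aligned [ 1.4  1.  19. ]
```

View pics/s19.png

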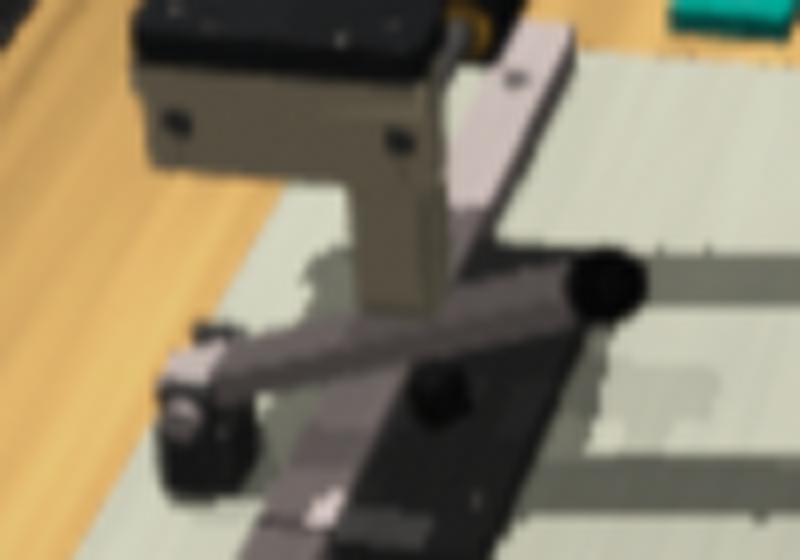

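Request:
arm_command([
  {"slide": [0, 0, 0.005], "turn": [0, 0, 0]},
  {"slide": [0, 0, 0.005], "turn": [0, 0, 0]},
  {"slide": [0, 0, 0.005], "turn": [0, 0, 0]},
  {"slide": [0, 0, 0.005], "turn": [0, 0, 0]},
  {"slide": [0, 0, 0.004], "turn": [0, 0, 0]},
])

```text
t: 19.68
tool_pos: [0.5861, 0.0961, 0.2524]
orientation: [2.199, -2.244, -0.0]
force: [-1.3, -0.6, 2.4]
opening: 0.0004
```

Request:
arm_command([
  {"slide": [0, 0, 0.002], "turn": [0, 0, 0]},
  {"slide": [0, 0, 0.001], "turn": [0, 0, 0]},
  {"slide": [0, 0, 0.001], "turn": [0, 0, 0]},
  {"slide": [0, 0, 0.001], "turn": [0, 0, 0]},
  {"slide": [0, 0, 0.001], "turn": [0, 0, 0]},
])

```text
t: 20.1
tool_pos: [0.5863, 0.0961, 0.2504]
orientation: [-2.199, 2.244, -0.0]
force: [-0.9, -0.5, 2.9]
opening: 0.0003
```

```bash
python3 -c "
from h import *
togo(.015,.060,.243); snap('s20',b=(225,220,325,290),k=8)"
```

```text
t 20.1 tcp [0.5863 0.0961 0.2504] fix [16.1 61.4] F [-0.91 -0.5   2.92] Ffix [-0.9  -0.51] op 0.0003 rot err(tool) [-0.0001  0.     -0.0002]
togo tool mm [1.4 1.1 7.4] aligned [1.4 1.1 7.4]
```

View pics/s20.png

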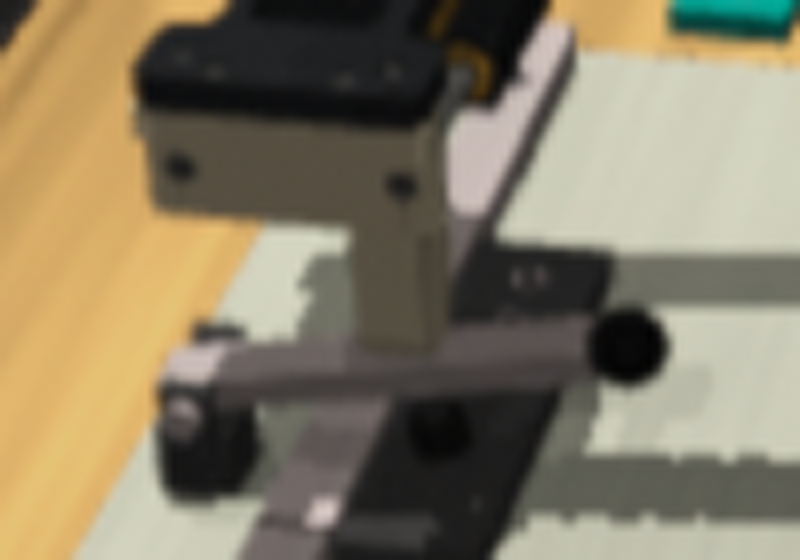

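Request:
arm_command([
  {"slide": [0, 0, 0.001], "turn": [0, 0, 0]},
  {"slide": [0, 0, 0.001], "turn": [0, 0, 0]},
  {"slide": [0, 0, 0.001], "turn": [0, 0, 0]},
  {"slide": [0, 0, 0.001], "turn": [0, 0, 0]},
  {"slide": [0, 0, 0.001], "turn": [0, 0, 0]},
])

```text
t: 20.57
tool_pos: [0.5862, 0.0961, 0.2483]
orientation: [2.199, -2.244, -0.0]
force: [-2.2, 0.9, 3.2]
opening: 0.0005
```

Request:
arm_command([
  {"slide": [0, 0, 0.001], "turn": [0, 0, 0]},
  {"slide": [0, 0, 0.001], "turn": [0, 0, 0]},
  {"slide": [0, 0, 0.001], "turn": [0, 0, 0]},
  {"slide": [0, 0, 0.001], "turn": [0, 0, 0]},
  {"slide": [0, 0, 0.0005], "turn": [0, 0, 0]},
])

```text
t: 20.98
tool_pos: [0.5862, 0.0961, 0.2465]
orientation: [2.199, -2.244, -0.0]
force: [-2.0, 0.0, 2.9]
opening: 0.0005
```

Request:
arm_command([
  {"slide": [0, 0, 0.0004], "turn": [0, 0, 0]},
  {"slide": [0, 0, 0.0004], "turn": [0, 0, 0]},
  {"slide": [0, 0, 0.0004], "turn": [0, 0, 0]},
  {"slide": [0, 0, 0.0004], "turn": [0, 0, 0]},
  {"slide": [0, 0, 0.0004], "turn": [0, 0, 0]},
])

```text
t: 21.4
tool_pos: [0.5863, 0.0961, 0.2457]
orientation: [-2.199, 2.244, 0.0]
force: [-2.0, -0.9, 2.8]
opening: 0.0006
```

```bash
python3 -c "
from h import *
togo(.015,.060,.243); snap('s21',b=(245,235,325,291),k=10)"
```

```text
t 21.4 tcp [0.5863 0.0961 0.2457] fix [16.  61.4] F [-2.03 -0.92  2.82] Ffix [-2.01 -0.96] op 0.0006 rot err(tool) [ 0.      0.     -0.0002]
togo tool mm [1.4 1.  2.7] aligned [1.4 1.  2.7]
```

View pics/s21.png

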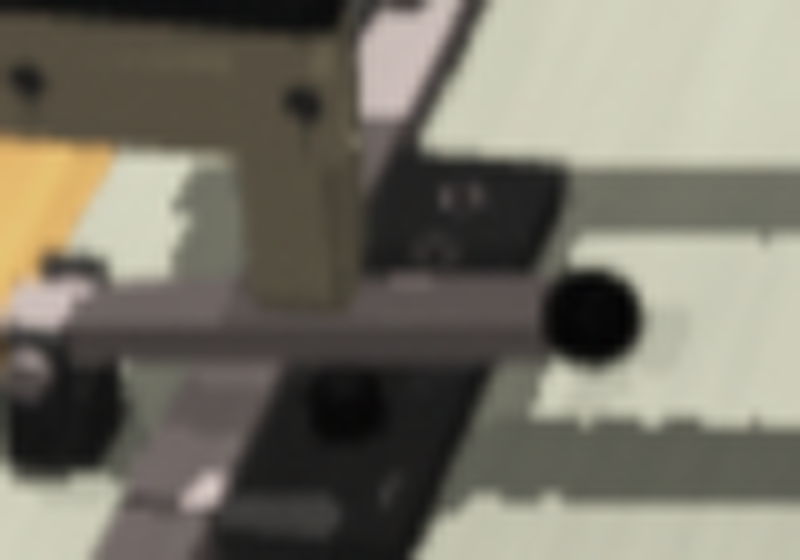

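Request:
arm_command([
  {"slide": [0, 0, 0.0005], "turn": [0, 0, 0]},
  {"slide": [0, 0, 0.0005], "turn": [0, 0, 0]},
  {"slide": [0, 0, 0.0005], "turn": [0, 0, 0]},
  {"slide": [0, 0, 0.0005], "turn": [0, 0, 0]},
  {"slide": [0, 0, 0.0005], "turn": [0, 0, 0]},
])

```text
t: 21.87
tool_pos: [0.5863, 0.0961, 0.2447]
orientation: [-2.199, 2.244, 0.0]
force: [-1.5, 0.6, 3.9]
opening: 0.0004
```

Request:
arm_command([
  {"slide": [0, 0, 0.0004], "turn": [0, 0, 0]},
  {"slide": [0, 0, 0.0004], "turn": [0, 0, 0]},
  {"slide": [0, 0, 0.0004], "turn": [0, 0, 0]},
  {"slide": [0, 0, 0.0004], "turn": [0, 0, 0]},
  {"slide": [0, 0, 0.0004], "turn": [0, 0, 0]},
])

```text
t: 22.28
tool_pos: [0.5863, 0.0961, 0.2444]
orientation: [2.199, -2.244, -0.0]
force: [-4.9, -0.8, 7.9]
opening: 0.0004
```

Request:
arm_command([
  {"slide": [0, 0, 0.0003], "turn": [0, 0, 0]},
  {"slide": [0, 0, 0.0002], "turn": [0, 0, 0]},
  {"slide": [0, 0, 0], "turn": [0, 0, 0]},
  {"slide": [0, 0, 0], "turn": [0, 0, 0]},
  {"slide": [0, 0, 0], "turn": [0, 0, 0]},
])

```text
t: 22.7
tool_pos: [0.5862, 0.0961, 0.2443]
orientation: [2.199, -2.244, -0.0]
force: [-5.5, -0.2, 7.4]
opening: 0.0006
```

Request:
arm_command([
  {"slide": [0, 0, 0.0004], "turn": [0, 0, 0]},
  {"slide": [0, 0, 0.0003], "turn": [0, 0, 0]},
  {"slide": [0, 0, 0], "turn": [0, 0, 0]},
  {"slide": [0, 0, 0], "turn": [0, 0, 0]},
  {"slide": [0, 0, 0], "turn": [0, 0, 0]},
])

```text
t: 23.12
tool_pos: [0.5863, 0.0961, 0.2443]
orientation: [2.199, -2.244, 0.0]
force: [-5.9, 0.2, 10.3]
opening: 0.0005
```

```bash
python3 -c "
from h import *
status(); snap('s22',b=(245,235,325,291),k=10)"
```

```text
t 23.12 tcp [0.5863 0.0961 0.2443] fix [16.  61.4] F [-5.89  0.21 10.35] Ffix [-5.89  0.09] op 0.0005 rot err(tool) [ 0.     -0.     -0.0001]
```

View pics/s22.png

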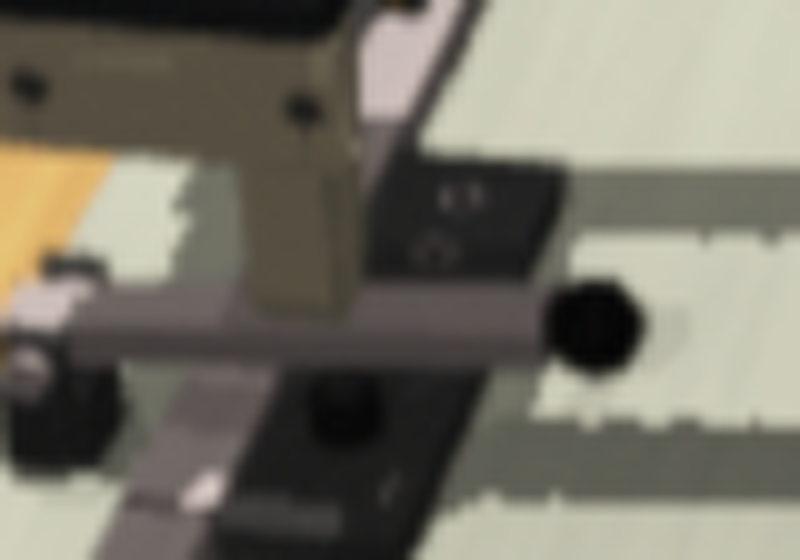

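Request:
arm_command([
  {"slide": [0, 0, 0.0004], "turn": [0, 0, 0]},
  {"slide": [0, 0, 0], "turn": [0, 0, 0]},
  {"slide": [0, 0, 0], "turn": [0, 0, 0]},
  {"slide": [0, 0, 0], "turn": [0, 0, 0]},
  {"slide": [0, 0, 0], "turn": [0, 0, 0]},
])

```text
t: 23.58
tool_pos: [0.5863, 0.0962, 0.2442]
orientation: [2.199, -2.244, 0.0]
force: [-5.6, -1.0, 11.1]
opening: 0.0005
```

Request:
arm_command([
  {"slide": [0, 0, 0], "turn": [0, 0, 0]},
  {"slide": [0, 0, 0], "turn": [0, 0, 0]},
  {"slide": [0, 0, 0], "turn": [0, 0, 0]},
  {"slide": [0, 0, 0], "turn": [0, 0, 0]},
  {"slide": [0, 0, 0], "turn": [0, 0, 0]},
])

```text
t: 24.0
tool_pos: [0.5863, 0.0962, 0.2443]
orientation: [2.199, -2.244, 0.0]
force: [-6.3, -0.2, 10.5]
opening: 0.0007
```

Request:
arm_command([
  {"slide": [0, 0, 0.0004], "turn": [0, 0, 0]},
  {"slide": [0, 0, 0], "turn": [0, 0, 0]},
  {"slide": [0, 0, 0], "turn": [0, 0, 0]},
  {"slide": [0, 0, 0], "turn": [0, 0, 0]},
  {"slide": [0, 0, 0], "turn": [0, 0, 0]},
])

```text
t: 24.42
tool_pos: [0.5863, 0.0962, 0.2442]
orientation: [2.199, -2.244, -0.0]
force: [-6.9, -0.5, 12.5]
opening: 0.0009
```

Request:
arm_command([
  {"slide": [0, 0, 0], "turn": [0, 0, 0]},
  {"slide": [0, 0, 0], "turn": [0, 0, 0]},
  {"slide": [0, 0, 0], "turn": [0, 0, 0]},
  {"slide": [0, 0, 0], "turn": [0, 0, 0]},
  {"slide": [0, 0, -0.002], "turn": [0, 0, 0]},
])

```text
t: 24.83
tool_pos: [0.5863, 0.0961, 0.2445]
orientation: [-2.199, 2.244, -0.0]
force: [-0.3, -0.8, 1.1]
opening: 0.0005
```

Request:
arm_command([
  {"slide": [0, 0, -0.004], "turn": [0, 0, 0]},
  {"slide": [0, 0, -0.01], "turn": [0, 0, 0]},
  {"slide": [0, 0, -0.03], "turn": [0, 0, 0]},
  {"slide": [0, 0, -0.06], "turn": [0, 0, 0]},
  {"slide": [0, 0, -0.1], "turn": [0, 0, 0]},
])

```text
t: 25.25
tool_pos: [0.5846, 0.0959, 0.3224]
orientation: [2.195, -2.24, -0.008]
force: [0.5, 0.5, -1.5]
opening: 0.0003
```

Request:
arm_command([
  {"slide": [0, 0, -0.1], "turn": [0, 0, 0]},
  {"slide": [0.05, 0.09, 0], "turn": [0, 0, 0]},
  {"slide": [0.05, 0.09, 0], "turn": [0, 0, 0]},
  {"slide": [0.05, 0.09, 0], "turn": [0, 0, 0]},
  {"slide": [0.05, 0.09, 0], "turn": [0, 0, 0]},
])

```text
t: 25.67
tool_pos: [0.4393, 0.0186, 0.3664]
orientation: [-2.199, 2.242, -0.002]
force: [0.4, -0.1, 0.1]
opening: 0.0003
```

Request:
arm_command([
  {"slide": [0.09, 0, 0], "turn": [0, 0, 0]},
  {"slide": [0.09, 0, 0], "turn": [0, 0, 0]},
  {"slide": [0.09, 0, 0], "turn": [0, 0, 0]},
  {"slide": [0.09, 0, 0], "turn": [0, 0, 0]},
  {"slide": [0.09, 0, 0], "turn": [0, 0, 0]},
])

```text
t: 26.08
tool_pos: [0.4366, -0.1626, 0.367]
orientation: [-2.198, 2.243, -0.003]
force: [1.0, -0.1, 0.6]
opening: 0.0004
```

```bash
python3 -c "
from h import *
fine(); snap('s23',b=(235,215,335,290),k=8); snap('t23',b=(210,140,440,270),k=3,cam='top')"
```

```text
t 26.08 tcp [ 0.4366 -0.1626  0.367 ] fix [-128.4 -200.3] F [ 1.   -0.05  0.63] Ffix [ 1.   -0.03] op 0.0004 rot err(tool) [-0.0022 -0.001  -0.0001]
line col 271.4
197 [163 164 164 163 166 165 165 114  75  68  68  69  67  68  68  69  68  68
  67  67] edge 271.16
201 [165 165 166 164 165 165 166 122  76  68  68  67  67  69  68  67  68  68
  68  68] edge 271.23
205 [165 164 165 164 164 164 165 122  75  68  68  68  70  68  68  67  67  69
  68  67] edge 271.25
edge col for on-line: [array([271.06, 200.03])]
side proj [[265.48, 291.2], [283.12, 292.96], [287.8, 293.43], [316.11, 296.25], [273.81, 292.03], [275.05, 289.37]]
272 [ 61  62  61  57  42  27  26  55 140 191 196 196 196 197 197 199]
276 [ 64  64  64  62  49  28  25  37 103 169 193 194 194 194 195 196]
280 [ 63  64  64  64  55  37  26  27  59 145 194 200 201 201 200 200]
284 [ 64  65  64  62  57  41  27  24  46 134 190 197 198 197 197 197]
288 [ 56 103 153 181 191 196 198 198 181 148 164 197 200 199 200 199]
300 [137 176 183 190 197 197 197 197 198 194 160 154 194 200 199 199]
```

View pics/s23.png

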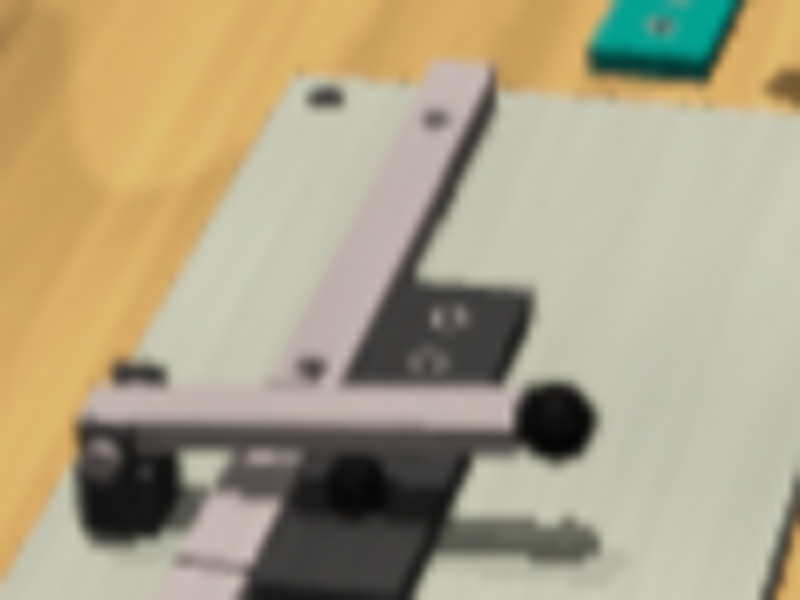

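View pics/t23.png

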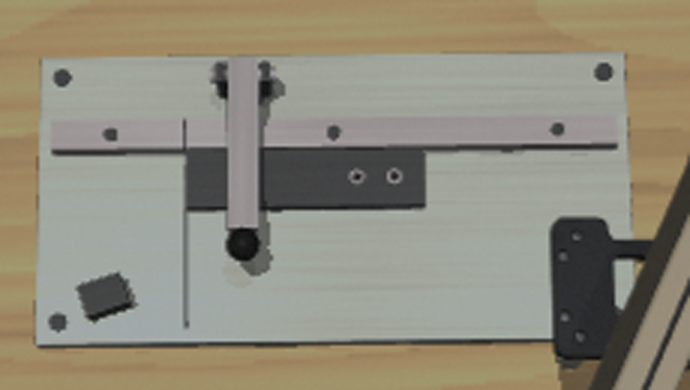

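The clamp is down with its pad on the blank, the blank is flush with the fence and on the line, and the loose pieces haven't moved. The arm is clear, so I'm handing in.

```bash
python3 -c "
from h import *
print(robot.close_job())"
```

```text
the job is handed in; nothing more can be done
None
```

I did the job in the order asked and handed it in; the robot's clock read about 26 s of the 72 s allowed.

- **Seating:** I pushed the blank sideways until it lay flush along the fence. I held it there for about 1 s at 8–10 N.
- **Pushing to the line:** I pushed it along the fence by its trailing end at 3–6.5 N, with a 2–4 N sideways force keeping it against the fence.
- **Clamp:** I pressed the clamp arm down until contact. The wrist read at most 12.5 N in the last readings; less the roughly 3 N that swung the arm, I estimate about 8 N on the pad. That is worked out from the wrist force, not measured at the pad. I then lifted straight off.

**Last checks:** with the arm clear, both views show the leading end on the scribed line and not past it. The blank is still flush with the fence, the clamp arm is near level with its pad on the blank, and the magnet is in place. I did not measure the other loose pieces again.

**Where the checks were weak or disagreed:**
- **End position:** the line merges with the blank's dark edge, so the last millimetre is uncertain. Estimates from the arm's travel put the end 0.2–0.4 mm short of the line's centre, while the pixel values in the top view read as exactly on it. An earlier side-view estimate was about 2 mm short, but it did not fit the later frames.
- **Camera scale:** the top camera's scale read about 0.8 % short.

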